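Unlock the dust filter cassette and hang it up for cleaning

ROBOT

A 6-joint arm with a two-finger parallel gripper is mounted at the origin on the work surface; the furniture and walls round the work are solid. World frame = base frame: x ahead of the robot, y to its left, z up, the work surface at z = 0. Lengths are in m, angles in rad, forces in N, time in s.
With the tool pointing down it reaches from about 0.4 to 0.825 m from the base axis. Payload 7 kg.
Tool frame: the origin (TCP) lies at the centre of the arm's flange, where the gripper is bolted on; the fingertips stand 178 mm ahead of it and the grasp point (between the pads) lies 159 mm ahead of it; x points along the fingers, y is the direction in which the jaws open and shut, and the axes are right-handed (so a half turn about x gives the same grasp; the last joint's range is limited). The gripper opens to 88 mm and grips with 3 to 60 N. Pads are 19 mm wide; open, the fingers measure 130 mm over their backs; the gripper's body (78 mm by 193 mm) begins 47 mm behind the grasp point.
Start: joints at [1.473, 0.359, 0.012, 0, -1.224, -0.288], TCP at [0.254, 0.625, 0.405] pointing down, gripper open.
Joint ranges: [-3.07, 3.07], [-1.43, 2.12], [-1.02, 1.25], [-3.03, 1.67], [-3.05, -0], [-3.03, 3.03]. Speed limits (rad/s): [2.39, 2.39, 3.01, 3.14, 3.14, 3.14].

INTERFACE

Orientations are given as [roll, pitch, yaw] about the fixed x, y, z axes, in that order (R = Rz(yaw) Ry(pitch) Rx(roll)).
In Python, from station import status, viewer, arm gives the robot as it stands. The module is installed in compiled form; this text tells all that it offers.
- The arm moves only by the tool apply_moves, never from a script. Its argument "commands" is a list of rows, each an object of numbers: "dx", "dy", "dz": the shift along the world's x, y, z in mm; "spin": the turn about the world's z in degrees; "hand": the closure, from 0 (fully open) to 1 (shut). A call has exactly 5 rows; each row shifts and turns the commanded pose from where the row before left it; what a row does not reach is not made up. A row lasts 1/8 s, in which the tool goes at most 62.5 mm and 10.7 degrees, less where a joint would pass 70% of its speed; a pose out of reach is approached as far as the arm can. A call is refused whole if a number of a shift passes 62.5 or a number of a turn 10.7, either way. A call with a gripper value outside its range is refused whole. The fingers move at their own pace and stop on an object; "grip_force" is the grip in N (left out, the last holds). Time passes only in rows, so rows that do not move let the fingers close, or fill a call up. It gives the time, the measured TCP pose, the force and the opening at its end, in the units of the state.
- status.get_state(): the state, without advancing time (a new reading comes with each control period).
- viewer.grab_frame(name): name is "scene" or "side" or "wrist"; returns the picture (420x560x3 uint8, red, green, blue); there is no depth.
- viewer.camera_info(name): a dict with "fx", "fy", "cx", "cy" (pixels), "eye" and "attitude" of the camera in the world; the wrist camera has in their place "T_tool_cam" (4x4, takes a point from camera to tool coordinates, whose origin is the TCP and whose axes are the tool frame's). Camera axes: x right, y up, looking along -z (the intrinsics and any distortion apply to the point x, -y, -z); pixel columns grow to the right and rows downward; lengths in m; the calibration is good to about 2 mm. A picture is of the moment at which its call begins: read the wrist's pose just before it. camera_info takes no time and is no camera call.
- arm.job_done(): hands the job in, once; it reports no verdict.
The state is a dict: "t": time; "q": joint angles; "qd": joint speeds; "joint_efforts": joint torques, N m; "eef_pos": TCP position; "ee_rot": TCP orientation; "force": force on the tool from outside, world axes, zero at the start; "moment": the same for the moment, N m; "width": finger opening in m.
Only numpy, scipy, OpenCV 4.12 (cv2) and the standard library are available. Lean on these libraries where they do the work, as an engineer would, in place of code of your own. Each camera call takes 0.05 s, during which the arm holds its last target.

TASK

Turn the black handwheel of the grey filter unit by its crank knob until the red pointer on the rim stands on the green mark at the far side, which frees the orange filter cassette; leave the wheel there. Lift the cassette straight out by its handle, stand it upright on the table and let go, then take it round its body instead and hang it by its handle on the yellow hook of the cleaning stand. Keep the cassette upright all the time so that no dust spills, and do not push the loose tools about.

Things in the scene. Friction and masses are not known exactly. Their poses are not given: they have to be found in the camera images.
- unit: Grey filter unit, fixed. Origin on the table under the wheel's axis; x to its far side (green mark), y to the cassette. Box x -82..98, y -105..215, top z 100 mm, a 64 mm hose stub on its +y side to y 263. A white scale band of radius 83 mm stands 24 mm high on the top round the far and right side of the wheel. The cassette's well: centre x 0, y 135, 59 x 125 mm, floor z 16 mm.
- lock_wheel (a joint): Handwheel angle, rad, anticlockwise from above positive. 0 = pointer on the green mark; starts at -2.2 to -1.0, stops at -2.6 and 0.5. Light friction (3 N at the knob); stays where left. Its notched steel disc (radius 71, underside 108 mm above the table) covers the cassette's lug; the lug can rise through the notch only within about 0.1 rad of the mark, not short of it nor past it.
- wheel_axis (a point): Point on the wheel's vertical axis at the height of its rim, 140 mm above the table. The rim is 103 mm across.
- crank_grip (a point): Middle of the crank knob: an upright black handle 24 mm thick, 147 to 189 mm above the table, this point at 171 mm. It turns freely on its pin, on the wheel's rim 46 mm from the axis, 90 degrees clockwise (from above) of the pointer. Carry it round the axis to turn the wheel. Only its position matters.
- pointer (a point): Lower tip of the red pointer on the wheel's rim, 76 mm from the axis, 125 mm above the table.
- mark (a point): Green mark, 8 mm wide and a little taller than the white scale band it sits on; 83 mm from the wheel's axis at the far side of the unit (its +x). This point is 125 mm above the table.
- cassette: Filter cassette, 0.2 to 0.4 kg: orange frame, pale pleats, box 54 (x) x 120 (y) x 90 mm (z); origin centre of underside. Black D handle on its top: bar along y, 12 mm thick; opening below it 46 wide, 38 high; legs' outer faces at y +-35, bare top beyond. A 22 mm wide lug juts 18 mm from the top of its -y end. In the well: 2.5 mm play, top 6 mm proud, yaw as the unit.
- handle (a point): Middle of the handle's bar, 134 mm above the cassette's underside.
- stand: Cleaning stand, fixed: steel tray (x -69..81, y -90..90 mm) with a 16 mm rim, a 24 mm square post (x 45 to 69 mm, 208 mm high) and a yellow flat hook. Origin on the table under the hook's seat; the hook opens towards -x (roughly to the robot), y runs across it.
- hook_seat (a point): Middle of the hook seat's top face, 200 mm above the table, axes as stand. Strap 30 mm wide, 5 mm thick; seat 27 mm long between the lip at -x (5 mm thick, 13 mm high) and a step at +x, 10 mm up to the arm on the post's top. When hung, the handle bar lies along y in the seat, its centre 6 mm above this point.
- brush: Loose dust brush with black bristles, 265 mm long (its y), 34 mm wide, 58 mm high; leave alone.
- tape: Loose yellow tape measure, 94 mm long (its y), 36 mm wide, 69 mm high; leave alone.
- sander: Loose brown cork sanding block, 122 mm long (its y), 67 mm wide, 32 mm high; leave alone.
Not all that is in view belongs to the job. Of the things that look like the cassette, the larger one is meant.

How it is judged:
On the way, in this order (a step that is already met when the one before it is completed fails the run):
1. the wheel's pointer stands on the green mark (within 0.08 rad), the cassette still in its well (value of joint lock_wheel between -0.08 and 0.08 rad and distance of cassette from where it was at the start of the episode below 0.01 m), for 0.2 s.
2. the cassette stands upright on the table, let go (height (world z) of cassette below 0.006 m and angle between cassette's own z axis and vertical below 0.1 rad and contact force between the fingers and cassette below 0.1 N and linear speed of cassette below 0.02 m/s), for 0.2 s.
At the end, for the whole second after the job is handed in: The cassette hangs still and upright (within 0.2 rad) from the stand's hook: its handle bar lies in the seat, its centre within 16 mm along and 20 mm across the hook and 1 to 11 mm above the seat. The wheel's pointer is still within 0.08 rad of the mark (x of handle in the frame of hook_seat between -0.016 and 0.016 m and y of handle in the frame of hook_seat between -0.02 and 0.02 m and z of handle in the frame of hook_seat between 0.001 and 0.011 m and angle between cassette's own z axis and vertical below 0.2 rad and contact force between cassette and stand above 1 N and linear speed of cassette below 0.05 m/s and value of joint lock_wheel between -0.08 and 0.08 rad); the robot touches nothing.
It fails at once if the cassette is tipped by more than 0.6 rad (angle between cassette's own z axis and vertical above 0.6 rad).
It fails at once if a loose bystander (brush, tape measure, sanding block) is moved by more than 30 mm (distance of any of brush, tape, sander from where it was at the start of the episode above 0.03 m).
It also fails if it takes over 72 s, if anything falls off the work surface, if the arm or the gripper's body presses on something with over 40 N, if the wrist force passes 120 N, or if a joint passes its speed limit or range.

## Working session

There is one attempt and no reset: what is moved stays moved. The work goes in short steps, Python scripts to look and compute and a tool call to move; the robot and the scene stay as the last step left them, time stands still between calls to the robot, and variables do not carry over. Pictures are saved under pics/ and viewed, and the job is handed in when it is done.

Besides the shell and the picture viewer there is one more tool, called after "Request:" as a command line: name --argument value ..., lists and objects as JSON in quotes. apply_moves: Moves the arm, as the interface text tells. Its arguments: {"type":"object","properties":{"commands":{"type":"array","items":{"type":"object","properties":{"dx":{"type":"number"},"dy":{"type":"number"},"dz":{"type":"number"},"spin":{"type":"number"},"hand":{"type":"number"}}}},"grip_force":{"type":"number"}},"required":["commands"]}

```bash
ls; mkdir -p pics
cat > go.py <<'E'
import numpy as np, cv2, sys
from station import status, viewer, arm
from scipy.spatial.transform import Rotation as R
E
python3 - <<'E'
from go import *
s=status.get_state(); print(s)
for n in ["scene","side","wrist"]:
    print(n, viewer.camera_info(n))
    cv2.imwrite(f"pics/{n}0.png", viewer.grab_frame(n)[:,:,::-1])
E
```

```text
pics
{'t': 0.0, 'q': array([ 1.47311320e+00,  3.59353316e-01,  1.10768288e-02, -3.92611178e-04,
       -1.22409498e+00, -2.88078563e-01]), 'qd': array([ 0.00240707, -0.0006242 ,  0.00011874,  0.00128516,  0.00111384,
        0.00118795]), 'joint_efforts': array([ 1.87458012e-03, -5.82719529e+01,  2.93049413e+01,  6.99699953e+00,
        7.22914396e-03, -1.47234255e-04]), 'eef_pos': array([0.2539117 , 0.62520695, 0.40374433]), 'ee_rot': array([ 1.62873941,  1.56917851, -1.89874863]), 'force': array([ 0.09120643, -0.31808529, -0.31549476]), 'moment': array([-0.00625307,  0.0080005 ,  0.0013727 ]), 'width': 0.08780723754262361}
scene {'fx': 402.75646014414144, 'fy': 402.75646014414144, 'cx': 277.68958243730344, 'cy': 210.6496427220775, 'eye': array([ 0.15604963, -0.78644165,  1.05896866]), 'attitude': array([ 0.73708213,  0.01277786, -0.45134837])}
side {'fx': 490.32724558555765, 'fy': 490.32724558555765, 'cx': 273.563433608315, 'cy': 207.3076917434348, 'eye': array([ 0.92041931, -0.59037984,  1.30950674]), 'attitude': array([ 0.53721624, -0.00896714,  0.62954918])}
wrist {'fx': 306.2438979971681, 'fy': 306.2438979971681, 'cx': 280.51140586434565, 'cy': 211.96824825528074, 'T_tool_cam': array([[ 6.63518467e-05,  2.55743789e-01, -9.66744594e-01,
         1.99998157e-02],
       [ 9.99999279e-01, -1.17590403e-03, -2.42440822e-04,
        -1.07510772e-03],
       [-1.19880160e-03, -9.66743881e-01, -2.55743683e-01,
        -6.98545100e-02],
       [ 0.00000000e+00,  0.00000000e+00,  0.00000000e+00,
         1.00000000e+00]])}
```

View pics/scene0.png

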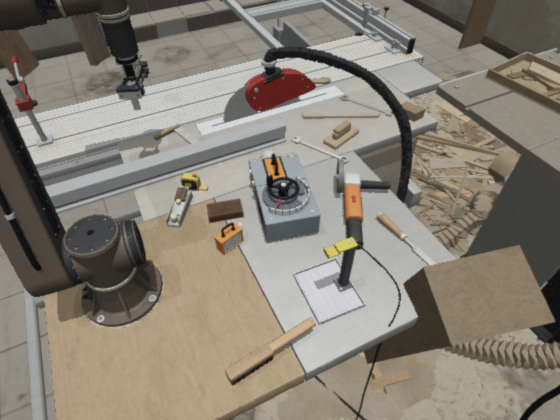

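View pics/side0.png

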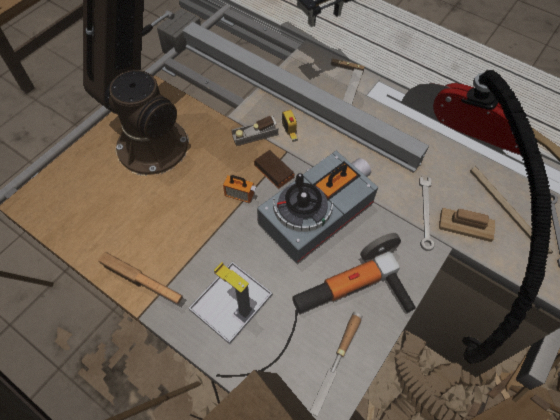

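View pics/wrist0.png

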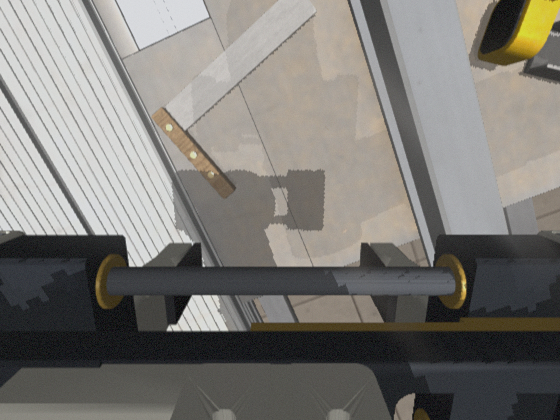

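Scene view: the unit is at (283,195), with the large orange cassette at its upper end (273,167) and the black wheel at (285,187). The stand is at (330,290) with its yellow hook at (340,247). A small orange look-alike stands at (229,237), and the orange grinder is at (353,200). In the side view the same things are at: unit (315,205), cassette (340,178), small one (238,188), hook (232,278).

```bash
cat >> go.py <<'E'
def cam(n):
    c=viewer.camera_info(n); return c
def ray(n,u,v,st=None):
    c=cam(n); d=np.array([(u-c['cx'])/c['fx'],-(v-c['cy'])/c['fy'],-1.])
    if n=='wrist':
        s=st; Rt=R.from_euler('xyz',s['ee_rot']).as_matrix(); T=c['T_tool_cam']
        o=s['eef_pos']+Rt@T[:3,3]; d=Rt@T[:3,:3]@d
    else:
        o=c['eye']; d=R.from_euler('xyz',c['attitude']).as_matrix()@d
    return o,d/np.linalg.norm(d)
def plane(r,z):
    o,d=r; return o+d*(z-o[2])/d[2]
def tri(*rs):
    A=np.zeros((3,3));b=np.zeros(3)
    for o,d in rs:
        P=np.eye(3)-np.outer(d,d);A+=P;b+=P@o
    x=np.linalg.solve(A,b)
    return x,[np.linalg.norm((np.eye(3)-np.outer(d,d))@(x-o)) for o,d in rs]
def crop(img,x0,y0,x1,y1,k,fn):
    c=cv2.resize(img[y0:y1,x0:x1],None,fx=k,fy=k,interpolation=cv2.INTER_CUBIC)
    for u in range((x0+9)//10*10,x1,10): cv2.putText(c,str(u),((u-x0)*k,8),0,.3,(0,255,255),1); cv2.line(c,((u-x0)*k,10),((u-x0)*k,14),(0,255,255),1)
    for v in range((y0+9)//10*10,y1,10): cv2.putText(c,str(v),(0,(v-y0)*k+3),0,.3,(0,255,255),1)
    cv2.imwrite(fn,c)
E
python3 - <<'E'
from go import *
a=cv2.imread('pics/scene0.png');b=cv2.imread('pics/side0.png')
crop(a,235,140,335,240,6,'pics/c1.png'); crop(b,250,145,385,265,5,'pics/c2.png')
crop(a,285,230,375,325,6,'pics/c3.png'); crop(b,185,255,280,345,6,'pics/c4.png')
E
```

```text
(no output)
```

View pics/c1.png

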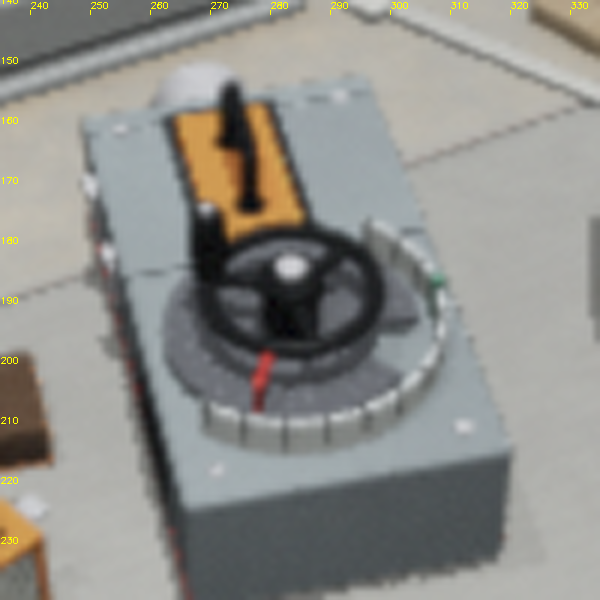

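View pics/c2.png

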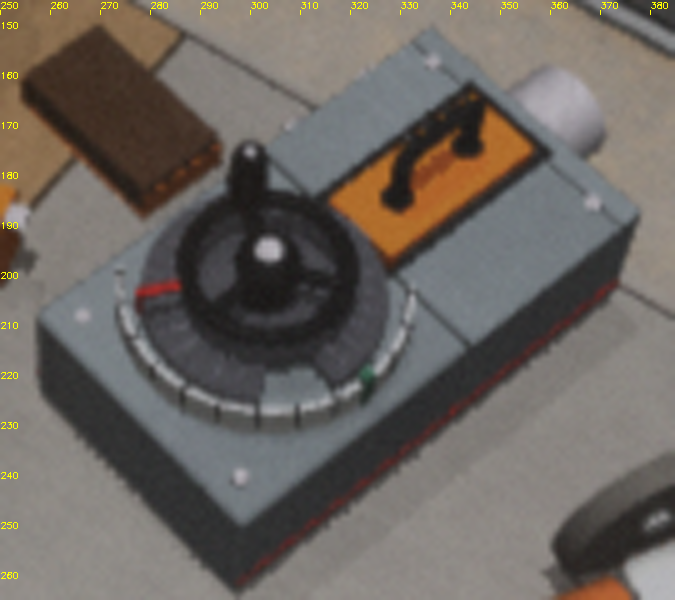

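View pics/c3.png

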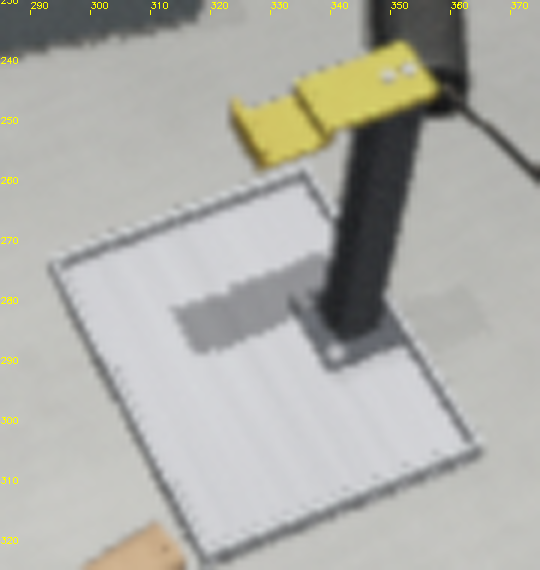

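View pics/c4.png

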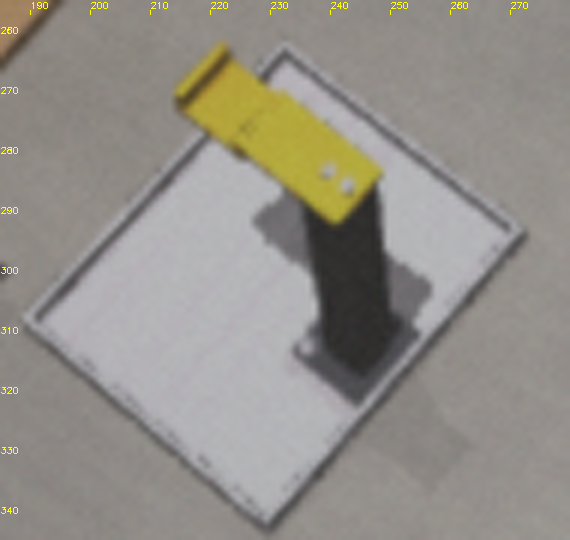

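Run:
```python
from go import *
np.set_printoptions(precision=4,suppress=True)
P=dict(hub=((283.5,184.5),(302,195.5)),knobtop=((268.7,174.5),(298,174.5)),ptip=((278.2,208.5),(276,204)),mark=((306.5,187),(321.5,220)),
 cA=((249,160),(335,151)),cB=((294,152),(376.5,188)),cC=((318,214.5),(297.5,250)),cD=((266,224.5),(257.5,208)),
 hfar=((273.3,155),(341,163)),hnear=((275.5,166),(326,177)),
 hl1=((323,246.5),(221.5,262.5)),hl2=((327.5,257),(213.5,270.5)),
 a1=((351,237),(247,284)),a2=((357.5,245),(239,292)),s1=((333,243),(232,270)),s2=((339,252),(224,280)),
 t1=((293,274),(231,262)),t2=((334,258.5),(271,293.5)),t3=((364,305),(229.5,343)),t4=((318,323),(188.5,308)),
 )
for k,(a,b) in P.items():
    x,e=tri(ray('scene',*a),ray('side',*b)); print(k,x,np.round(e,4))
```

```text
hub [0.5671 0.0457 0.1611] [0.0003 0.0003]
knobtop [0.5301 0.0767 0.1946] [0.0007 0.0007]
ptip [ 0.5175 -0.0093  0.1308] [0.0052 0.0052]
mark [0.645  0.0311 0.1277] [0.0006 0.0006]
cA [0.5394 0.2727 0.101 ] [0.0008 0.0008]
cB [0.7082 0.2371 0.0978] [0.0034 0.0034]
cC [ 0.6353 -0.0682  0.0946] [0.002 0.002]
cD [ 0.468  -0.0295  0.0955] [0.0007 0.0007]
hfar [0.5988 0.1961 0.164 ] [0.0055 0.0055]
hnear [0.5851 0.1412 0.1564] [0.0006 0.0006]
hl1 [ 0.533  -0.2574  0.2114] [0.0005 0.0005]
hl2 [ 0.5292 -0.2853  0.2041] [0.0015 0.0015]
a1 [ 0.6166 -0.2636  0.2105] [0.0015 0.0015]
a2 [ 0.6154 -0.2935  0.2134] [0.0005 0.0005]
s1 [ 0.5646 -0.2564  0.207 ] [0.0006 0.0006]
s2 [ 0.5645 -0.2874  0.2045] [0.0006 0.0006]
t1 [ 0.4852 -0.1821  0.0136] [0.0015 0.0015]
t2 [ 0.6319 -0.1862  0.0056] [0.001 0.001]
t3 [ 0.6249 -0.3639  0.0034] [0.0002 0.0002]
t4 [ 0.4752 -0.3563  0.009 ] [0.0002 0.0002]
```

Run:
```python
from go import *
np.set_printoptions(precision=4,suppress=True)
s=status.get_state(); M=R.from_euler('xyz',s['ee_rot']).as_matrix(); print(M)
```

```text
[[-0.0004 -0.3764 -0.9265]
 [-0.0012 -0.9265  0.3764]
 [-1.      0.0012 -0.0001]]
```

Request:
apply_moves --commands '[{"dx": 26,"dy": -49,"dz": 10,"spin": 1,"hand": 0},{"dx": 26,"dy": -49,"dz": 10,"spin": 1,"hand": 0},{"dx": 26,"dy": -49,"dz": 10,"spin": 1,"hand": 0},{"dx": 26,"dy": -49,"dz": 10,"spin": 1,"hand": 0},{"dx": 26,"dy": -49,"dz": 10,"spin": 1,"hand": 0}]'

```text
t: 0.78
eef_pos: [0.3845, 0.3786, 0.4549]
ee_rot: [0.939, 1.571, -2.5]
force: [0.8, -0.2, 0.0]
width: 0.0878
```

Request:
apply_moves --commands '[{"dx": 26,"dy": -49,"dz": 10,"spin": 1,"hand": 0},{"dx": 26,"dy": -49,"dz": 10,"spin": 1,"hand": 0},{"dx": 26,"dy": -49,"dz": 10,"spin": 1,"hand": 0},{"dx": 26,"dy": -49,"dz": 10,"spin": 1,"hand": 0},{"dx": 26,"dy": -49,"dz": 0,"spin": 0,"hand": 0}]'

```text
t: 1.4
eef_pos: [0.5145, 0.1336, 0.4956]
ee_rot: [-2.362, 1.569, 0.551]
force: [1.0, 1.1, -0.2]
width: 0.0877
```

Request:
apply_moves --commands '[{"dx": 0},{"dx": 0},{"dx": 0},{"dx": 0},{"dx": 0}]'

```text
invalid input at $.commands[0]: expected keys dx, dy, dz, spin, hand
```

```bash
cat >> go.py <<'E'
import pickle
def wshot(name):
    s=status.get_state(); im=viewer.grab_frame('wrist')[:,:,::-1].copy()
    cv2.imwrite(f'pics/{name}.png',im); pickle.dump(s,open(f'pics/{name}.pkl','wb')); 
    M=R.from_euler('xyz',s['ee_rot']).as_matrix()
    print(s['t'],np.round(s['eef_pos'],4),'yaw_y',np.degrees(np.arctan2(M[1,1],M[0,1])).round(2),'q6',s['q'][5].round(2),np.abs(s['qd']).max().round(3)); return im,s
def wst(name): return pickle.load(open(f'pics/{name}.pkl','rb'))
E
python3 -c "
from go import *
im,s=wshot('w1'); cv2.imwrite('pics/w1b.png',cv2.resize(im[:240],None,fx=1.42,fy=1.42))"
```

```text
1.4 [0.5145 0.1336 0.4956] yaw_y -103.07 q6 0.72 0.888
```

View pics/w1.png

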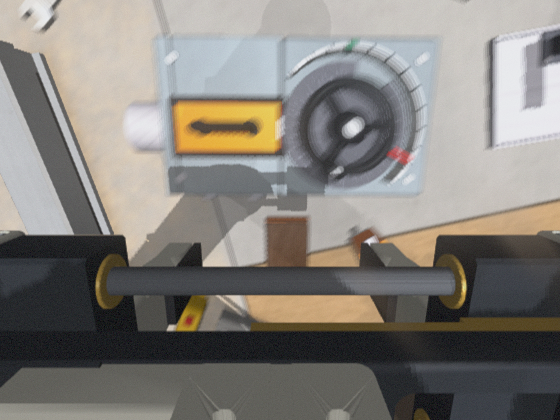

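```bash
python3 -c "
from go import *
wshot('w1x');im,s=wshot('w2'); crop(im,120,20,450,210,2,'pics/w2b.png')"
```

```text
1.45 [0.5162 0.1296 0.495 ] yaw_y -103.22 q6 0.72 0.157
1.5 [0.5153 0.1316 0.4945] yaw_y -103.37 q6 0.72 0.081
```

View pics/w2b.png

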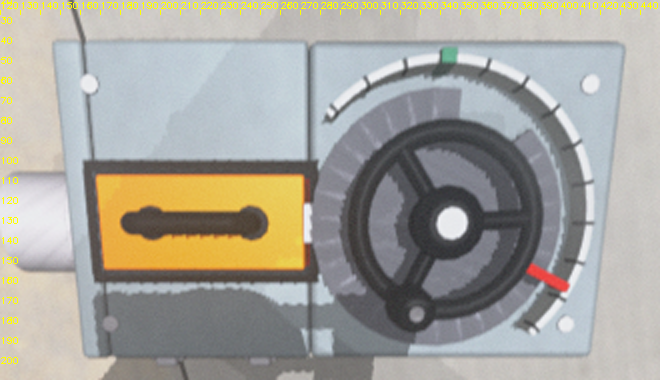

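Run:
```python
from go import *
np.set_printoptions(precision=4,suppress=True)
s=wst('w2')
P=dict(hub=(346,131.5,.161),knob=(328,176.5,.189),mark=(344.5,47,.127),ptip=(404,164,.125),cA=(147,40.5,.1),cB=(432.5,42.5,.1),cC=(414,196.5,.1),cD=(163.5,197.5,.1),
 cas1=(167.5,107,.106),cas2=(272,107,.106),cas3=(273,154.5,.106),cas4=(170,155,.106),hA=(181,131,.156),hB=(253,131,.156))
Q={k:plane(ray('wrist',u,v,s),z) for k,(u,v,z) in P.items()}
for k in Q: print(k,Q[k])
ang=lambda a,b: np.degrees(np.arctan2(*(b-a)[1::-1]))
print('yaws',ang(Q['hub'],Q['mark']),ang(Q['cD'],Q['cA']),ang(Q['cC'],Q['cB']),ang(Q['cB'],Q['cA'])-90,ang(Q['cC'],Q['cD'])-90,ang(Q['hB'],Q['hA'])-90,ang(Q['cas2'],Q['cas1'])-90,ang(Q['cas3'],Q['cas4'])-90)
print('knob',np.linalg.norm((Q['knob']-Q['hub'])[:2]),ang(Q['hub'],Q['knob']), 'ptr',ang(Q['hub'],Q['ptip']))
print('cas',np.mean([Q['cas%d'%i] for i in (1,2,3,4)],0),'handle',(Q['hA']+Q['hB'])/2,'unitc',np.mean([Q[c] for c in('cA','cB','cC','cD')],0))
for nm,w,a,b in [('hub',(346,131.5),(283.5,184.5),(302,195.5)),('knobtop',(328,176.5),(268.7,174.5),(298,174.5)),('mark',(344.5,47),(306.5,187),(321.5,220)),('hmid',(217,131),(274.5,160.5),(333,169.5))]:
    print(nm,tri(ray('wrist',*w,s),ray('scene',*a),ray('side',*b)))
print('ground')
for n,u,v in [('scene',229,250),('scene',240,242),('scene',225,218),('scene',235,380),('scene',312,323),('scene',270,280),('side',238,200),('side',275,185),('side',180,300),('side',105,258)]: print(n,u,v,plane(ray(n,u,v),0.0))
```

```text
hub [0.5682 0.053  0.161 ]
knob [0.5333 0.0822 0.189 ]
mark [0.6496 0.0328 0.127 ]
ptip [ 0.5161 -0.012   0.125 ]
cA [0.7111 0.2369 0.1   ]
cB [ 0.6368 -0.0691  0.1   ]
cC [ 0.4682 -0.0281  0.1   ]
cD [0.539  0.2766 0.1   ]
cas1 [0.6389 0.2353 0.106 ]
cas2 [0.6115 0.1193 0.106 ]
cas3 [0.5593 0.1308 0.106 ]
cas4 [0.5869 0.2498 0.106 ]
hA [0.6065 0.2133 0.156 ]
hB [0.5899 0.1429 0.156 ]
yaws -13.929895906969293 -13.002843604354112 -13.65107174672482 -13.64537746875314 -13.074097266629437 -13.296683421360285 -13.292971967064588 -13.02636706836023
knob 0.04552935717914622 140.0302646576466 ptr -128.69250825822488
cas [0.5992 0.1838 0.106 ] handle [0.5982 0.1781 0.156 ] unitc [0.5888 0.1041 0.1   ]
hub (array([0.5675, 0.0502, 0.156 ]), [np.float64(0.0017939414060435352), np.float64(0.0018831335233954383), np.float64(0.002504364768132896)])
knobtop (array([0.5313, 0.0809, 0.1899]), [np.float64(0.0025061196675004956), np.float64(0.001037496067468166), np.float64(0.0032035997158013775)])
mark (array([0.6467, 0.0322, 0.1268]), [np.float64(0.002955622389091133), np.float64(0.0013388600856954795), np.float64(0.0020161760132226692)])
hmid (array([0.5938, 0.1744, 0.156 ]), [np.float64(0.0057078502675537175), np.float64(0.003977722642784586), np.float64(0.006265647460784518)])
ground
scene 229 250 [ 0.345  -0.0007  0.    ]
scene 240 242 [0.3898 0.0139 0.    ]
scene 225 218 [0.383  0.1357 0.    ]
scene 235 380 [ 0.2081 -0.3961  0.    ]
scene 312 323 [ 0.4628 -0.3453  0.    ]
scene 270 280 [ 0.4166 -0.1638  0.    ]
side 238 200 [0.3652 0.0025 0.    ]
side 275 185 [0.4255 0.1168 0.    ]
side 180 300 [ 0.4377 -0.351   0.    ]
side 105 258 [ 0.1759 -0.3839  0.    ]
```

The wrist view (2× crop) shows the hub at (346,131), the knob top at (328,176), the red pointer tip at (404,164), the green mark at (344,47) and the handle bar from (181,131) to (253,131).

What could be mistaken for the cassette (scene pixels):
- The large orange frame in the unit, (273,167). This is the one meant.
- The small orange box, (229,237), a decoy.
- The grinder, (353,200).

What could be mistaken for the knob:
- The upright post on the rim, (268,178), chosen.
- The hub cap, (283,184), not it.

The close crop confirms both choices. Next I go to the knob.

Request:
apply_moves --commands '[{"dx": 2,"dy": -5,"dz": 0,"spin": -9,"hand": 0},{"dx": 2,"dy": -5,"dz": 0,"spin": -9,"hand": 0},{"dx": 2,"dy": -5,"dz": 0,"spin": -9,"hand": 0},{"dx": 2,"dy": -5,"dz": 0,"spin": -9,"hand": 0},{"dx": 2,"dy": -5,"dz": 0,"spin": -9,"hand": 0}]'

```text
t: 2.17
eef_pos: [0.5237, 0.1111, 0.4945]
ee_rot: [0.939, 1.57, 3.062]
force: [-0.1, 0.1, 0.6]
width: 0.0876
```

Request:
apply_moves --commands '[{"dx": 2,"dy": -5,"dz": -20,"spin": -9,"hand": 0},{"dx": 2,"dy": -5,"dz": -20,"spin": -9,"hand": 0},{"dx": 2,"dy": -5,"dz": -20,"spin": -9,"hand": 0},{"dx": 2,"dy": -5,"dz": -10,"spin": -9,"hand": 0},{"dx": 0,"dy": -2,"dz": 0,"spin": -9,"hand": 0}]'

```text
t: 2.8
eef_pos: [0.5315, 0.089, 0.4234]
ee_rot: [2.145, 1.568, -2.8]
force: [1.3, -0.4, 0.3]
width: 0.0878
```

```bash
python3 -c "
from go import *
viewer.grab_frame('scene');im,s=wshot('w3')
a=viewer.grab_frame('side')[:,:,::-1];crop(a.copy(),220,100,380,240,4,'pics/w3s.png')"
```

```text
2.85 [0.5316 0.089  0.4239] yaw_y 166.22 q6 -0.77 0.247
```

View pics/w3.png

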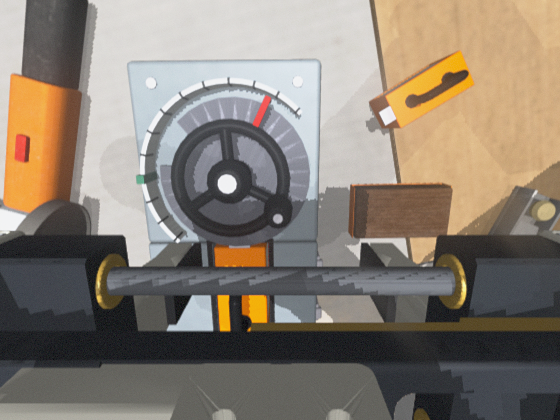

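View pics/w3s.png

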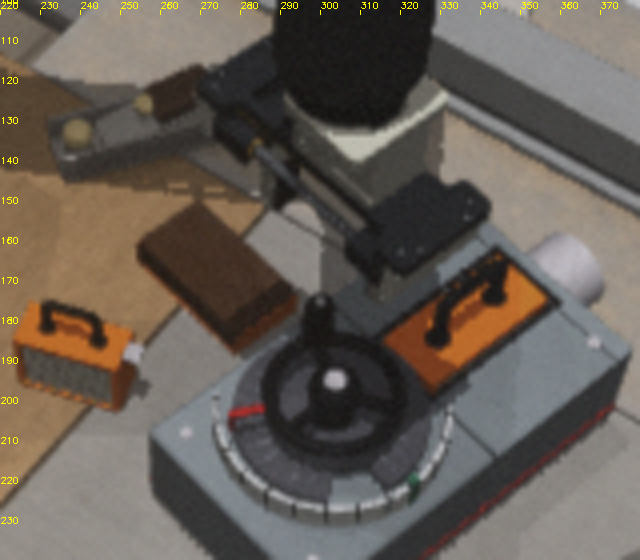

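The wrist view shows the hub at (227,184), the knob top at (278,217), the pointer at (263,112) and the mark at (140,180). I triangulate these against the first wrist view.

Run:
```python
from go import *
np.set_printoptions(precision=4,suppress=True)
s=wst('w2');t=wst('w3')
print('hub',tri(ray('wrist',346,131.5,s),ray('wrist',227,184,t)))
print('knob',tri(ray('wrist',328,176.5,s),ray('wrist',278,217,t)))
print('mark',tri(ray('wrist',344.5,47,s),ray('wrist',140.5,180,t)))
print(plane(ray('wrist',278,217,t),.189),plane(ray('wrist',227,184,t),.160))
```

```text
hub (array([0.5669, 0.0532, 0.1607]), [np.float64(0.0011852441851904936), np.float64(0.0011852441851906389)])
knob (array([0.5318, 0.0824, 0.187 ]), [np.float64(0.0011658511914855404), np.float64(0.0011658511914854732)])
mark (array([0.6469, 0.0347, 0.133 ]), [np.float64(0.0007845371962578306), np.float64(0.0007845371962578741)])
[0.5326 0.0812 0.189 ] [0.568  0.0526 0.16  ]
```

Request:
apply_moves --commands '[{"dx": 0,"dy": -3,"dz": -27,"spin": 0,"hand": 0},{"dx": 0,"dy": -4,"dz": -27,"spin": 0,"hand": 0},{"dx": 0,"dy": 0,"dz": -27,"spin": 0,"hand": 0},{"dx": 0,"dy": 0,"dz": 0,"spin": 0,"hand": 0.6},{"dx": 0,"dy": 0,"dz": 0,"spin": 0,"hand": 1}]' --grip_force 15

```text
t: 3.58
eef_pos: [0.5324, 0.0819, 0.3448]
ee_rot: [-1.197, 1.57, 0.147]
force: [0.1, 0.4, 0.1]
width: 0.0731
```

Request:
apply_moves --commands '[{"dx": 0,"dy": 0,"dz": 0,"spin": 0,"hand": 1},{"dx": 0,"dy": 0,"dz": 0,"spin": 0,"hand": 1},{"dx": 0,"dy": 0,"dz": 0,"spin": 0,"hand": 1},{"dx": 0,"dy": 0,"dz": 0,"spin": 0,"hand": 1},{"dx": 0,"dy": 0,"dz": 0,"spin": 0,"hand": 1}]'

```text
t: 4.2
eef_pos: [0.532, 0.0813, 0.3437]
ee_rot: [2.299, 1.571, -2.642]
force: [0.3, -0.3, 0.0]
width: 0.0233
```

Run:
```python
from go import *
s=status.get_state(); print(s['eef_pos'],s['width'],s['force'])
c=np.array([.5675,.053]); p=s['eef_pos'][:2]; a=np.degrees(np.arctan2(*(p-c)[::-1])); print(a,np.linalg.norm(p-c))
# arc from 140.5 to 256.7 in 14 rows
A=np.radians(np.linspace(140.5,256.7,16)); q=1000*.046*np.c_[np.cos(A),np.sin(A)]; print(np.diff(q,axis=0).round(1).tolist())
```

```text
[0.53199435 0.08133686 0.34367219] 0.023268227524481246 [ 0.30177641 -0.33009859  0.03081115]
141.4068317594097 0.045427186045612813
[[-3.6, -5.1], [-2.9, -5.5], [-2.1, -5.8], [-1.3, -6.1], [-0.5, -6.2], [0.3, -6.2], [1.2, -6.1], [2.0, -5.9], [2.8, -5.6], [3.5, -5.1], [4.1, -4.6], [4.7, -4.0], [5.2, -3.4], [5.6, -2.6], [5.9, -1.8]]
```

Gripped (width 23 mm). Now I carry the knob round.

Request:
apply_moves --commands '[{"dx": -3.6,"dy": -5.1,"dz": 0,"spin": 0,"hand": 1},{"dx": -2.9,"dy": -5.5,"dz": 0,"spin": 0,"hand": 1},{"dx": -2.1,"dy": -5.8,"dz": 0,"spin": 0,"hand": 1},{"dx": -1.3,"dy": -6.1,"dz": 0,"spin": 0,"hand": 1},{"dx": -0.5,"dy": -6.2,"dz": 0,"spin": 0,"hand": 1}]'

```text
t: 4.82
eef_pos: [0.5212, 0.0526, 0.3437]
ee_rot: [0.871, 1.57, 2.213]
force: [-1.9, 4.5, 0.7]
width: 0.0216
```

Request:
apply_moves --commands '[{"dx": 0.3,"dy": -6.2,"dz": 0,"spin": 0,"hand": 1},{"dx": 1.2,"dy": -6.1,"dz": 0,"spin": 0,"hand": 1},{"dx": 2.0,"dy": -5.9,"dz": 0,"spin": 0,"hand": 1},{"dx": 2.8,"dy": -5.6,"dz": 0,"spin": 0,"hand": 1},{"dx": 3.5,"dy": -5.1,"dz": 0,"spin": 0,"hand": 1}]'

```text
t: 5.45
eef_pos: [0.5313, 0.0231, 0.3436]
ee_rot: [2.364, 1.57, -2.577]
force: [-4.5, 1.7, 3.4]
width: 0.0218
```

Request:
apply_moves --commands '[{"dx": 4.1,"dy": -4.6,"dz": 0,"spin": 0,"hand": 1},{"dx": 4.7,"dy": -4.0,"dz": 0,"spin": 0,"hand": 1},{"dx": 5.2,"dy": -3.4,"dz": 0,"spin": 0,"hand": 1},{"dx": 5.6,"dy": -2.6,"dz": 0,"spin": 0,"hand": 1},{"dx": 5.9,"dy": -1.8,"dz": 0,"spin": 0,"hand": 1}]'

```text
t: 6.08
eef_pos: [0.5573, 0.007, 0.3436]
ee_rot: [2.763, 1.57, -2.178]
force: [-4.5, -0.7, 3.1]
width: 0.0216
```

Run:
```python
from go import *
viewer.grab_frame('scene')
im,s=wshot('w4'); print(s['eef_pos'],s['width'],s['force'])
c=np.array([.5675,.053]); p=s['eef_pos'][:2]; print(np.degrees(np.arctan2(*(p-c)[::-1])),np.linalg.norm(p-c))
a=viewer.grab_frame('side')[:,:,::-1];crop(a.copy(),220,100,380,260,4,'pics/w4s.png')
```

```text
6.125 [0.558  0.0069 0.3436] yaw_y 166.9 q6 -0.59 0.014
[0.55800979 0.00692637 0.34363839] 0.02137562114127558 [-1.32597229 -3.52698969  1.62384506]
-101.63895207413313 0.04704086860582534
```

View pics/w4.png

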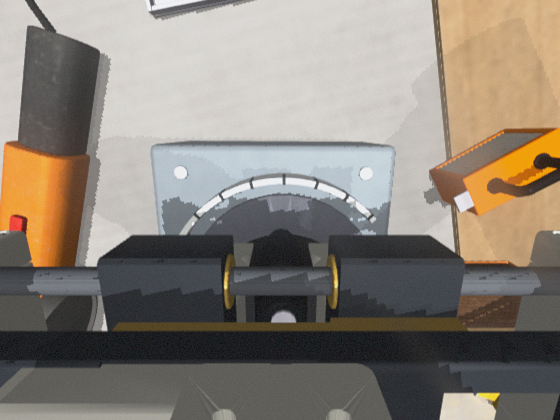

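View pics/w4s.png

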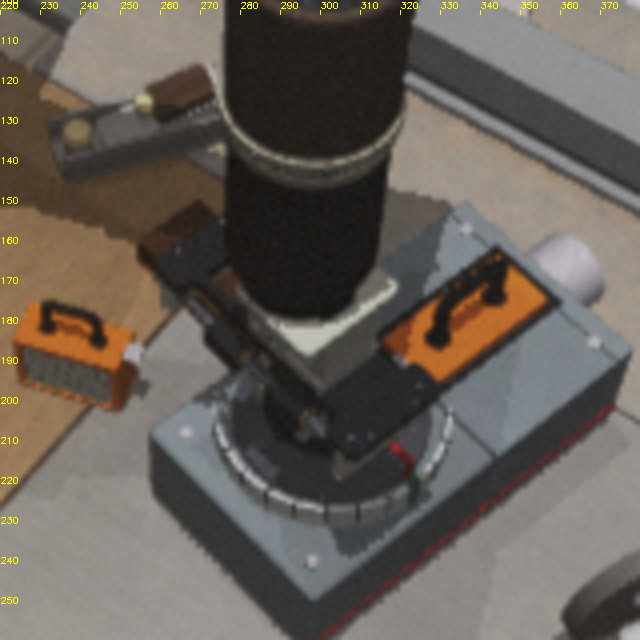

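Request:
apply_moves --commands '[{"dx": 0,"dy": 0,"dz": 0,"spin": 0,"hand": 0},{"dx": 0,"dy": 0,"dz": 0,"spin": 0,"hand": 0},{"dx": 0,"dy": 0,"dz": 0,"spin": 0,"hand": 0},{"dx": 0,"dy": 0,"dz": 30,"spin": 0,"hand": 0},{"dx": 5,"dy": 20,"dz": 50,"spin": 0,"hand": 0}]'

```text
t: 6.85
eef_pos: [0.5613, 0.0271, 0.4231]
ee_rot: [2.043, 1.567, -2.899]
force: [1.1, 0.6, 0.7]
width: 0.066
```

Request:
apply_moves --commands '[{"dx": 8,"dy": 35,"dz": 30,"spin": 0,"hand": 0},{"dx": 7,"dy": 35,"dz": 0,"spin": 0,"hand": 0},{"dx": 5,"dy": 23,"dz": 0,"spin": 0,"hand": 0},{"dx": 0,"dy": 0,"dz": 0,"spin": 0,"hand": 0},{"dx": 0,"dy": 0,"dz": 0,"spin": 0,"hand": 0}]'

```text
t: 7.48
eef_pos: [0.5818, 0.1201, 0.453]
ee_rot: [2.336, 1.569, -2.605]
force: [-0.1, -0.9, 0.2]
width: 0.0876
```

Run:
```python
from go import *
im,s=wshot('w5'); crop(im,100,30,350,235,3,'pics/w5b.png')
```

```text
7.475 [0.5818 0.1201 0.453 ] yaw_y 166.9 q6 -0.76 0.011
```

View pics/w5b.png

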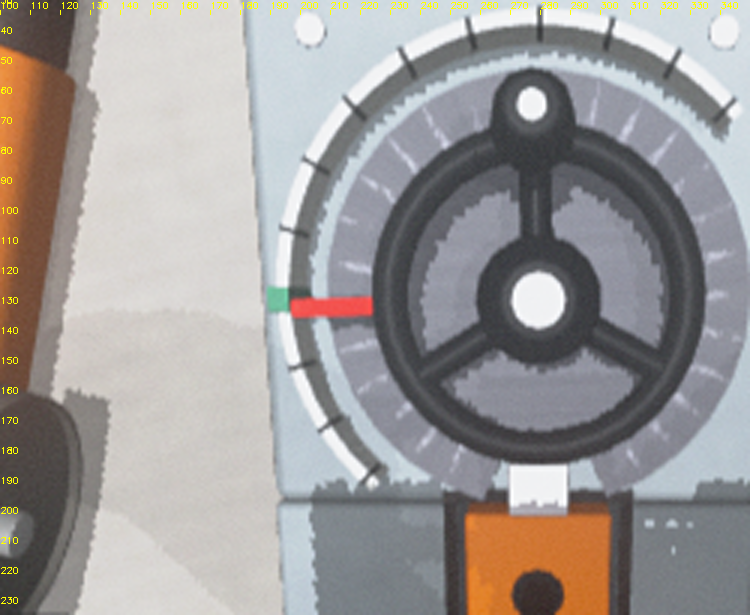

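Run:
```python
from go import *
s=wst('w5')
f=lambda x,y,z: plane(ray('wrist',100+x/3,30+y/3,s),z)[:2]
hub=f(538,299,.160); an=lambda p: np.degrees(np.arctan2(*(p-hub)[::-1]))
tip=f(290,308,.127); mk=f(278,299,.127); kn=f(531,103,.189)
print(hub,an(tip),np.linalg.norm(tip-hub),an(mk),np.linalg.norm(mk-hub),an(kn)+90,np.linalg.norm(kn-hub), kn)
print(an(f(293,318,.125)),an(f(372,298,.14)), an(f(372,315,.13)))
# unit yaw from seam line and edge
a=f(283,499,.1);b=f(750,499,.1);print(np.degrees(np.arctan2(*(a-b)[::-1])))
```

```text
[0.56819648 0.05236308] -11.123328309433742 0.08013795134293684 -13.12341874719224 0.08375815786548893 -11.08018620960344 0.046041665193960725 [0.55934807 0.00717967]
-8.857129645467989 -13.45549620380431 -7.856411349119238
-13.031232809856506
```

The pointer stands 2.0° (0.035 rad) past the mark. The knob position gives the same figure, and the lug sits inside the notch, so this is within tolerance. Now the handle.

Request:
apply_moves --commands '[{"dx": 6,"dy": 21,"dz": 0,"spin": 0,"hand": 0},{"dx": 6,"dy": 21,"dz": 0,"spin": 0,"hand": 0},{"dx": 5,"dy": 21,"dz": 0,"spin": 0,"hand": 0},{"dx": 0,"dy": 0,"dz": -40,"spin": 0,"hand": 0},{"dx": 0,"dy": 0,"dz": -40,"spin": 0,"hand": 0}]'

```text
t: 8.15
eef_pos: [0.5991, 0.1849, 0.3727]
ee_rot: [-0.593, 1.57, 0.75]
force: [0.7, -0.1, 0.2]
width: 0.0874
```

Request:
apply_moves --commands '[{"dx": 0,"dy": 0,"dz": -40,"spin": 0,"hand": 0},{"dx": 0,"dy": 0,"dz": -24,"spin": 0,"hand": 0},{"dx": 0,"dy": 0,"dz": 0,"spin": 0,"hand": 0},{"dx": 0,"dy": 0,"dz": 0,"spin": 0,"hand": 0},{"dx": 0,"dy": 0,"dz": 0,"spin": 0,"hand": 0}]'

```text
t: 8.78
eef_pos: [0.5994, 0.1838, 0.3112]
ee_rot: [-0.839, 1.568, 0.503]
force: [0.7, 1.0, 0.6]
width: 0.0877
```

Run:
```python
from go import *
im,s=wshot('w6'); print(s['force'])
a=viewer.grab_frame('side')[:,:,::-1];crop(a.copy(),250,80,400,230,4,'pics/w6s.png')
a=viewer.grab_frame('scene')[:,:,::-1];crop(a.copy(),220,90,340,230,4,'pics/w6c.png')
```

```text
8.775 [0.5994 0.1838 0.3112] yaw_y 166.91 q6 -0.84 0.006
[0.69678689 0.97982044 0.59795257]
```

View pics/w6s.png

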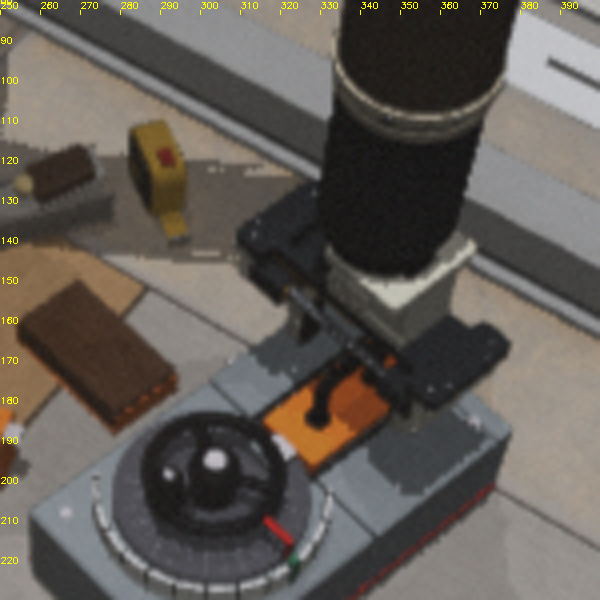

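View pics/w6c.png

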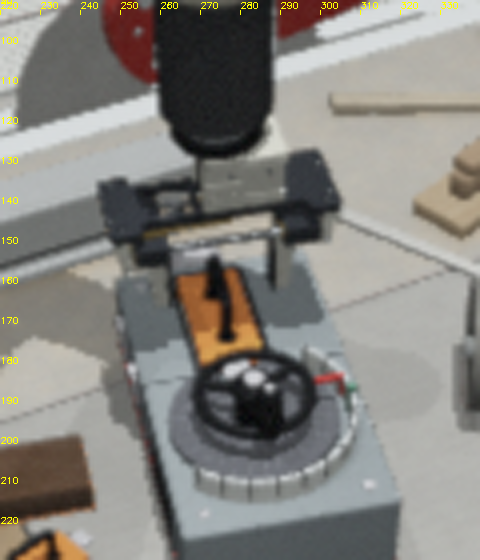

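Request:
apply_moves --commands '[{"dx": 0,"dy": 0,"dz": -1,"spin": 0,"hand": 1},{"dx": 0,"dy": 0,"dz": 0,"spin": 0,"hand": 1},{"dx": 0,"dy": 0,"dz": 0,"spin": 0,"hand": 1},{"dx": 0,"dy": 0,"dz": 0,"spin": 0,"hand": 1},{"dx": 0,"dy": 0,"dz": 0,"spin": 0,"hand": 1}]' --grip_force 40

```text
t: 9.55
eef_pos: [0.5989, 0.1834, 0.3086]
ee_rot: [1.894, 1.571, -3.048]
force: [-0.4, 0.4, 0.4]
width: 0.0434
```

Request:
apply_moves --commands '[{"dx": 0,"dy": 0,"dz": 0,"spin": 0,"hand": 1},{"dx": 0,"dy": 0,"dz": 0,"spin": 0,"hand": 1},{"dx": 0,"dy": 0,"dz": 0,"spin": 0,"hand": 1},{"dx": 0,"dy": 0,"dz": 3,"spin": 0,"hand": 1},{"dx": 0,"dy": 0,"dz": 4,"spin": 0,"hand": 1}]'

```text
t: 10.18
eef_pos: [0.5987, 0.1833, 0.3153]
ee_rot: [2.215, 1.57, -2.726]
force: [-0.2, -0.3, -2.9]
width: 0.0103
```

Request:
apply_moves --commands '[{"dx": 0,"dy": 0,"dz": 5,"spin": 0,"hand": 1},{"dx": 0,"dy": 0,"dz": 8,"spin": 0,"hand": 1},{"dx": 0,"dy": 0,"dz": 12,"spin": 0,"hand": 1},{"dx": 0,"dy": 0,"dz": 15,"spin": 0,"hand": 1},{"dx": 0,"dy": 0,"dz": 15,"spin": 0,"hand": 1}]'

```text
t: 10.8
eef_pos: [0.599, 0.1834, 0.3721]
ee_rot: [-0.884, 1.57, 0.458]
force: [0.8, 0.2, -3.5]
width: 0.0104
```

Run:
```python
from go import *
im,s=wshot('w7'); print(s['force'])
a=viewer.grab_frame('side')[:,:,::-1];crop(a.copy(),250,80,400,230,4,'pics/w7s.png')
```

```text
10.8 [0.599  0.1834 0.3721] yaw_y 166.9 q6 -0.84 0.25
[ 0.78727494  0.17772912 -3.51425019]
```

View pics/w7s.png

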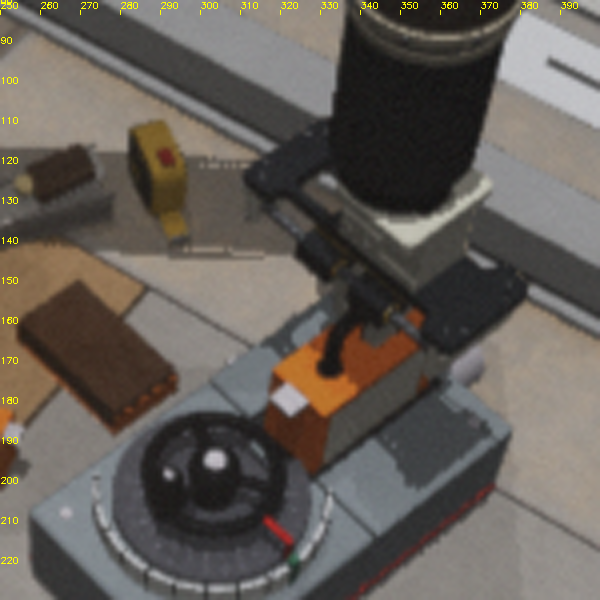

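Request:
apply_moves --commands '[{"dx": 0,"dy": 0,"dz": 25,"spin": 0,"hand": 1},{"dx": 0,"dy": 0,"dz": 33,"spin": 0,"hand": 1},{"dx": 0,"dy": 0,"dz": 33,"spin": 0,"hand": 1},{"dx": 0,"dy": 0,"dz": 30,"spin": 0,"hand": 1},{"dx": 0,"dy": 0,"dz": 19,"spin": 0,"hand": 1}]'

```text
t: 11.52
eef_pos: [0.5988, 0.1833, 0.5122]
ee_rot: [-0.75, 1.569, 0.592]
force: [-0.1, -0.2, -3.5]
width: 0.0107
```

Request:
apply_moves --commands '[{"dx": -8,"dy": -14,"dz": 0,"spin": 1,"hand": 1},{"dx": -16,"dy": -29,"dz": 0,"spin": 1,"hand": 1},{"dx": -16,"dy": -29,"dz": 0,"spin": 1,"hand": 1},{"dx": -16,"dy": -29,"dz": 0,"spin": 1,"hand": 1},{"dx": -16,"dy": -29,"dz": 0,"spin": 1,"hand": 1}]'

```text
t: 12.15
eef_pos: [0.5254, 0.0518, 0.5093]
ee_rot: [1.909, 1.569, -2.944]
force: [1.3, -0.5, -2.0]
width: 0.0106
```

Request:
apply_moves --commands '[{"dx": -16,"dy": -29,"dz": 0,"spin": 1,"hand": 1},{"dx": -16,"dy": -29,"dz": 0,"spin": 1,"hand": 1},{"dx": -16,"dy": -29,"dz": 0,"spin": 1,"hand": 1},{"dx": -16,"dy": -29,"dz": 0,"spin": 1,"hand": 1},{"dx": -16,"dy": -29,"dz": 0,"spin": 1.6,"hand": 1}]'

```text
t: 12.78
eef_pos: [0.4452, -0.0929, 0.5094]
ee_rot: [1.459, 1.569, 2.988]
force: [0.2, -0.9, -3.4]
width: 0.0105
```

Request:
apply_moves --commands '[{"dx": -12,"dy": -18,"dz": 0,"spin": 0,"hand": 1},{"dx": 0,"dy": 0,"dz": -10,"spin": 0,"hand": 1},{"dx": 0,"dy": 0,"dz": -30,"spin": 0,"hand": 1},{"dx": 0,"dy": 0,"dz": -30,"spin": 0,"hand": 1},{"dx": 0,"dy": 0,"dz": -10,"spin": 0,"hand": 1}]'

```text
t: 13.4
eef_pos: [0.4343, -0.1094, 0.4283]
ee_rot: [1.618, 1.567, -3.138]
force: [0.5, 0.2, -2.7]
width: 0.0105
```

Run:
```python
from go import *
im,s=wshot('w8'); print(s['force'],s['width'])
a=viewer.grab_frame('side')[:,:,::-1];cv2.imwrite('pics/w8s.png',a)
a=viewer.grab_frame('scene')[:,:,::-1];cv2.imwrite('pics/w8c.png',a)
```

```text
13.4 [ 0.4343 -0.1094  0.4283] yaw_y 177.49 q6 -0.24 0.163
[ 0.54431602  0.15066653 -2.74186061] 0.010451738239347641
```

View pics/w8s.png

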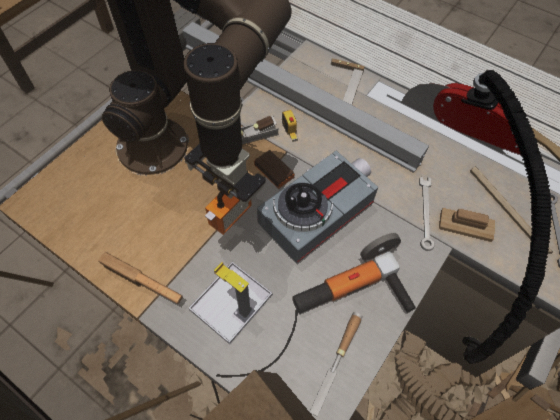

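View pics/w8c.png

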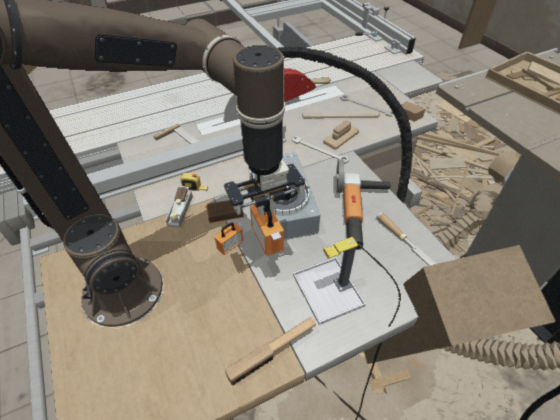

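Request:
apply_moves --commands '[{"dx": 8,"dy": 0,"dz": -30,"spin": 0,"hand": 1},{"dx": 0,"dy": 0,"dz": -35,"spin": 0,"hand": 1},{"dx": 0,"dy": 0,"dz": -35,"spin": 0,"hand": 1},{"dx": 0,"dy": 0,"dz": -20,"spin": 0,"hand": 1},{"dx": 0,"dy": 0,"dz": -7,"spin": 0,"hand": 1}]'

```text
t: 14.18
eef_pos: [0.4434, -0.1095, 0.3037]
ee_rot: [2.958, 1.57, -1.798]
force: [-0.8, 0.3, -2.4]
width: 0.0107
```

Request:
apply_moves --commands '[{"dx": 0,"dy": 0,"dz": -3,"spin": 0,"hand": 1},{"dx": 0,"dy": 0,"dz": -2,"spin": 0,"hand": 1},{"dx": 0,"dy": 0,"dz": -1,"spin": 0,"hand": 1},{"dx": 0,"dy": 0,"dz": -1,"spin": 0,"hand": 1},{"dx": 0,"dy": 0,"dz": -1,"spin": 0,"hand": 1}]'

```text
t: 14.8
eef_pos: [0.4429, -0.1096, 0.2958]
ee_rot: [-1.366, 1.57, 0.161]
force: [0.0, -0.1, -3.3]
width: 0.0106
```

Run:
```python
from go import *
im,s=wshot('w9'); print(s['force'],s['width'])
a=viewer.grab_frame('side')[:,:,::-1];crop(a.copy(),170,100,290,250,4,'pics/w9s.png')
a=viewer.grab_frame('scene')[:,:,::-1];crop(a.copy(),200,150,320,290,4,'pics/w9c.png')
```

```text
14.8 [ 0.4429 -0.1096  0.2958] yaw_y 177.5 q6 -0.23 0.023
[ 0.01663261 -0.07636061 -3.27190192] 0.010609656488488306
```

View pics/w9s.png

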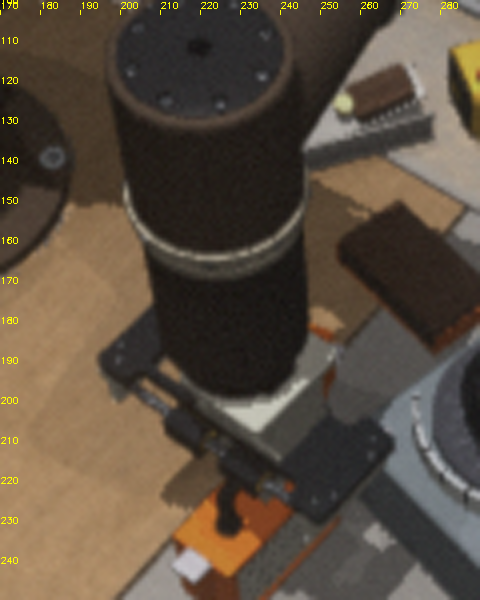

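View pics/w9c.png

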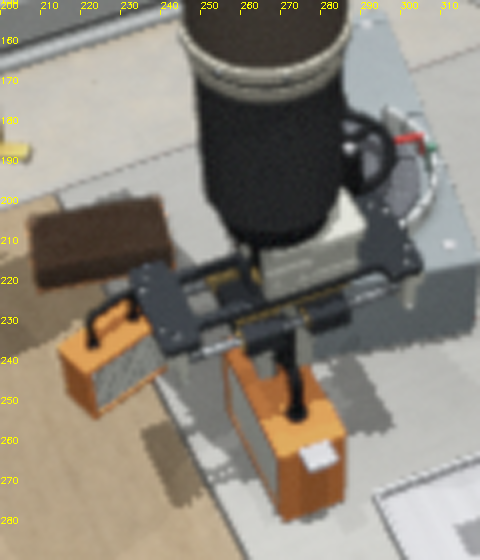

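Request:
apply_moves --commands '[{"dx": 0,"dy": 0,"dz": -1,"spin": 0,"hand": 1},{"dx": 0,"dy": 0,"dz": -1,"spin": 0,"hand": 1},{"dx": 0,"dy": 0,"dz": 0,"spin": 0,"hand": 1},{"dx": 0,"dy": 0,"dz": -1,"spin": 0,"hand": 1},{"dx": 0,"dy": 0,"dz": 0,"spin": 0,"hand": 1}]'

```text
t: 15.58
eef_pos: [0.4429, -0.1096, 0.2926]
ee_rot: [2.39, 1.571, -2.366]
force: [-0.3, -0.1, -3.1]
width: 0.0109
```

Request:
apply_moves --commands '[{"dx": 0,"dy": 0,"dz": -1,"spin": 0,"hand": 1},{"dx": 0,"dy": 0,"dz": 0,"spin": 0,"hand": 1},{"dx": 0,"dy": 0,"dz": 0,"spin": 0,"hand": 1},{"dx": 0,"dy": 0,"dz": 0,"spin": 0,"hand": 1},{"dx": 0,"dy": 0,"dz": 0,"spin": 0,"hand": 1}]'

```text
t: 16.2
eef_pos: [0.4434, -0.1096, 0.2927]
ee_rot: [-1.62, 1.569, -0.092]
force: [-2.2, 1.3, 6.1]
width: 0.0107
```

Request:
apply_moves --commands '[{"dx": 0,"dy": 0,"dz": 0,"spin": 0,"hand": 0},{"dx": 0,"dy": 0,"dz": 0,"spin": 0,"hand": 0},{"dx": 0,"dy": 0,"dz": 0,"spin": 0,"hand": 0},{"dx": 0,"dy": 0,"dz": 0,"spin": 0,"hand": 0},{"dx": 0,"dy": 0,"dz": 0,"spin": 0,"hand": 0}]'

```text
t: 16.82
eef_pos: [0.4429, -0.1097, 0.2916]
ee_rot: [2.244, 1.571, -2.512]
force: [0.5, -0.6, -0.1]
width: 0.0552
```

Request:
apply_moves --commands '[{"dx": 0,"dy": 0,"dz": 20,"spin": 0,"hand": 0},{"dx": 0,"dy": 0,"dz": 40,"spin": 0,"hand": 0},{"dx": 0,"dy": 25,"dz": 40,"spin": 0,"hand": 0},{"dx": 0,"dy": 30,"dz": 40,"spin": 0,"hand": 0},{"dx": 0,"dy": 20,"dz": 20,"spin": 0,"hand": 0}]'

```text
t: 17.45
eef_pos: [0.443, -0.0338, 0.4541]
ee_rot: [-1.272, 1.567, 0.256]
force: [-0.3, 0.1, -0.5]
width: 0.0876
```

Run:
```python
from go import *
viewer.grab_frame('scene');viewer.grab_frame('scene')
im,s=wshot('w10'); print(s['force'],s['width'])
crop(im,170,20,410,240,3,'pics/w10b.png')
```

```text
17.55 [ 0.4433 -0.0334  0.4541] yaw_y 177.61 q6 -0.41 0.059
[ 0.69816085  0.01260876 -0.72739223] 0.08762730691372111
```

View pics/w10b.png

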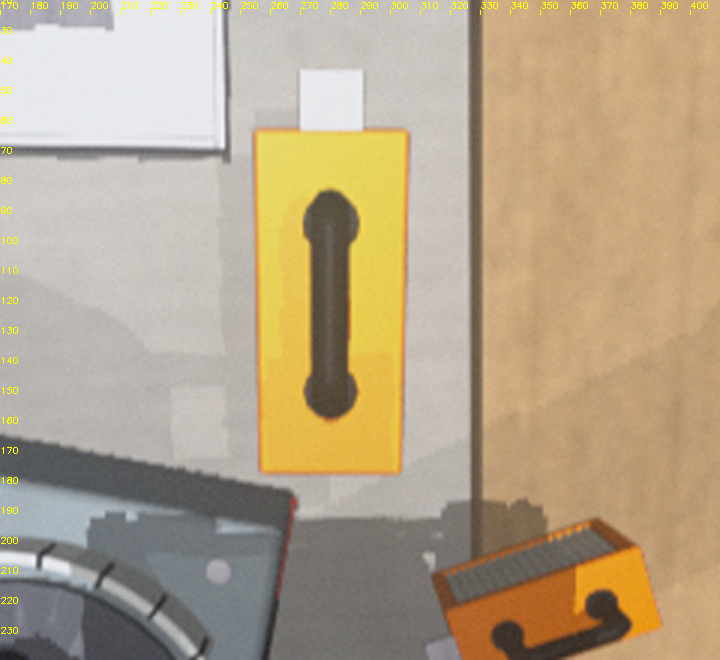

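Run:
```python
from go import *
np.set_printoptions(precision=4,suppress=True)
s=wst('w10'); f=lambda x,y,z: plane(ray('wrist',170+x/3,20+y/3,s),z)
c=[f(*p,.09) for p in [(255,129),(409,130),(402,472),(260,472)]]
print(np.array(c)); print(np.mean(c,0)); e=(c[1]+c[0]-c[2]-c[3])/2; print(np.linalg.norm(e),np.degrees(np.arctan2(-e[1],-e[0]))-90, np.linalg.norm(c[1]-c[0]),np.linalg.norm(c[2]-c[3]))
h1,h2=f(330,195,.14),f(330,413,.14); print(h1,h2,(h1+h2)/2)
```

```text
[[ 0.4673 -0.1696  0.09  ]
 [ 0.4145 -0.1671  0.09  ]
 [ 0.4193 -0.0493  0.09  ]
 [ 0.4727 -0.0515  0.09  ]]
[ 0.4434 -0.1094  0.09  ]
0.11805337909539097 -2.497061163014223 0.05283763115750074 0.05341973122707158
[ 0.4423 -0.1408  0.14  ] [ 0.445  -0.0766  0.14  ] [ 0.4437 -0.1087  0.14  ]
```

Request:
apply_moves --commands '[{"dx": 1.5,"dy": -22,"dz": 0,"spin": 0,"hand": 0},{"dx": 0,"dy": -22,"dz": -30,"spin": 0,"hand": 0},{"dx": 0,"dy": 0,"dz": -50,"spin": 0,"hand": 0},{"dx": 0,"dy": 0,"dz": -50,"spin": 0,"hand": 0},{"dx": 0,"dy": 0,"dz": -30,"spin": 0,"hand": 0}]'

```text
t: 18.23
eef_pos: [0.4428, -0.0798, 0.2883]
ee_rot: [1.772, 1.566, -2.985]
force: [0.5, 0.3, -0.4]
width: 0.0877
```

Request:
apply_moves --commands '[{"dx": 0,"dy": 0,"dz": -20,"spin": 0,"hand": 0},{"dx": 0,"dy": 0,"dz": -10,"spin": 0,"hand": 0},{"dx": 0,"dy": 0,"dz": -5,"spin": 0,"hand": 0},{"dx": 0,"dy": 0,"dz": 0,"spin": 0,"hand": 0},{"dx": 0,"dy": 0,"dz": 0,"spin": 0,"hand": 0}]'

```text
t: 18.85
eef_pos: [0.4447, -0.0786, 0.2573]
ee_rot: [-1.353, 1.57, 0.174]
force: [0.4, -0.3, 0.4]
width: 0.0875
```

Run:
```python
from go import *
im,s=wshot('w11'); print(s['force'],s['width'])
a=viewer.grab_frame('side')[:,:,::-1];crop(a.copy(),170,130,290,270,4,'pics/w11s.png')
a=viewer.grab_frame('scene')[:,:,::-1];crop(a.copy(),200,160,320,300,4,'pics/w11c.png')
```

```text
18.85 [ 0.4447 -0.0786  0.2573] yaw_y 177.5 q6 -0.31 0.005
[ 0.37391745 -0.31342587  0.36630801] 0.08750108285685065
```

View pics/w11s.png

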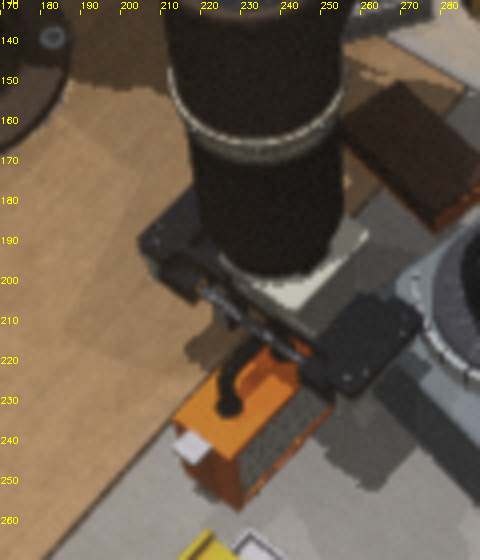

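View pics/w11c.png

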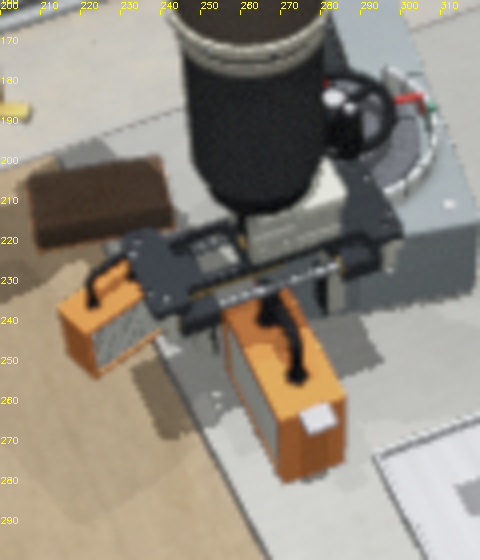

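View pics/w11.png

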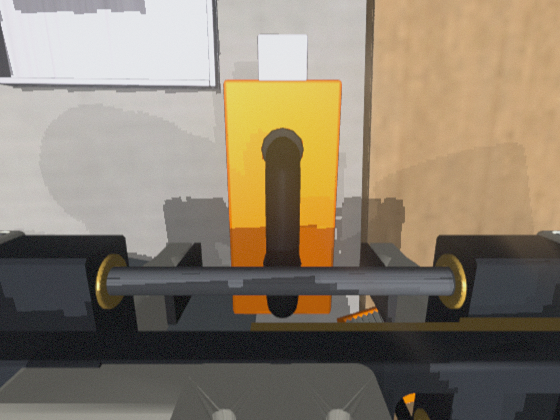

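Request:
apply_moves --commands '[{"dx": 0,"dy": 0,"dz": -1.5,"spin": 0,"hand": 0},{"dx": 0,"dy": 0,"dz": 0,"spin": 0,"hand": 0.3},{"dx": 0,"dy": 0,"dz": 0,"spin": 0,"hand": 1},{"dx": 0,"dy": 0,"dz": 0,"spin": 0,"hand": 1},{"dx": 0,"dy": 0,"dz": 0,"spin": 0,"hand": 1}]' --grip_force 55

```text
t: 19.62
eef_pos: [0.4444, -0.0786, 0.2551]
ee_rot: [1.718, 1.571, -3.038]
force: [-1.4, 0.2, 3.1]
width: 0.0535
```

Request:
apply_moves --commands '[{"dx": 0,"dy": 0,"dz": 0,"spin": 0,"hand": 1},{"dx": 0,"dy": 0,"dz": 0,"spin": 0,"hand": 1},{"dx": 0,"dy": 0,"dz": 0,"spin": 0,"hand": 1},{"dx": 0,"dy": 0,"dz": 5,"spin": 0,"hand": 1},{"dx": 0,"dy": 0,"dz": 5,"spin": 0,"hand": 1}]'

```text
t: 20.25
eef_pos: [0.4443, -0.0787, 0.2653]
ee_rot: [1.624, 1.57, -3.132]
force: [0.4, -0.5, -2.0]
width: 0.0532
```

Run:
```python
from go import *
im,s=wshot('w12'); print(s['force'],s['moment'],s['width'])
a=viewer.grab_frame('side')[:,:,::-1];crop(a.copy(),170,130,290,270,4,'pics/w12s.png')
```

```text
20.25 [ 0.4443 -0.0787  0.2653] yaw_y 177.48 q6 -0.31 0.108
[ 0.36563115 -0.51308137 -2.01762166] [ 0.13110083 -0.05711181 -0.03114613] 0.05318250743936633
```

View pics/w12s.png

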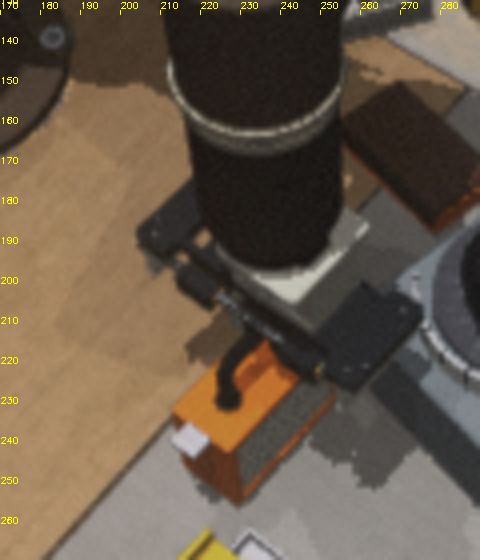

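View pics/w12.png

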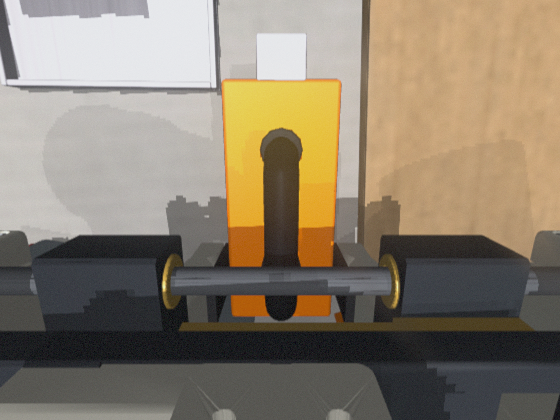

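Request:
apply_moves --commands '[{"dx": 0,"dy": 0,"dz": 8,"spin": 0,"hand": 1},{"dx": 0,"dy": 0,"dz": 10,"spin": 0,"hand": 1},{"dx": 0,"dy": 0,"dz": 12,"spin": 0,"hand": 1},{"dx": 0,"dy": 0,"dz": 12,"spin": 0,"hand": 1},{"dx": 0,"dy": 0,"dz": 8,"spin": 0,"hand": 1}]' --grip_force 60

```text
t: 20.98
eef_pos: [0.4445, -0.0786, 0.3163]
ee_rot: [-1.312, 1.57, 0.215]
force: [-0.4, 0.3, -3.0]
width: 0.0536
```

Run:
```python
from go import *
im,s=wshot('w13'); print(s['force'],s['moment'],s['width'])
b=cv2.imread('pics/w12.png'); cv2.imwrite('pics/w13d.png',np.hstack([b[20:330,190:380],im[20:330,190:380]]))
```

```text
20.975 [ 0.4445 -0.0786  0.3163] yaw_y 177.5 q6 -0.31 0.16
[-0.35866083  0.2670384  -3.03973269] [ 0.20443982 -0.05636776 -0.0563064 ] 0.053643399200090355
```

View pics/w13d.png

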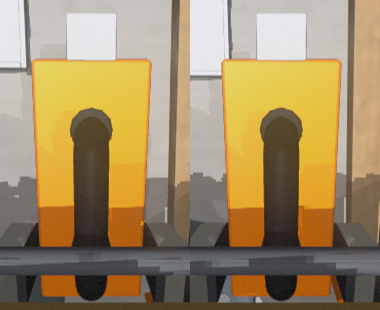

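Request:
apply_moves --commands '[{"dx": 0,"dy": 0,"dz": 25,"spin": 0,"hand": 1},{"dx": 0,"dy": 0,"dz": 30,"spin": 0,"hand": 1},{"dx": 0,"dy": -20,"dz": 30,"spin": 0,"hand": 1},{"dx": 0,"dy": -20,"dz": 30,"spin": 0,"hand": 1},{"dx": 0,"dy": -20,"dz": 30,"spin": 0,"hand": 1}]'

```text
t: 21.65
eef_pos: [0.4441, -0.1392, 0.461]
ee_rot: [0.92, 1.57, 2.447]
force: [0.4, 0.2, -3.6]
width: 0.0535
```

Run:
```python
from go import *
viewer.grab_frame('scene');viewer.grab_frame('scene')
im,s=wshot('w14'); crop(im,60,0,300,190,3,'pics/w14b.png')
```

```text
21.75 [ 0.4449 -0.14    0.4633] yaw_y 177.43 q6 -0.16 0.075
```

Request:
apply_moves --commands '[{"dx": 0,"dy": -20,"dz": 0,"spin": 0,"hand": 1},{"dx": 0,"dy": -25,"dz": 0,"spin": 0,"hand": 1},{"dx": 0,"dy": -25,"dz": 0,"spin": 0,"hand": 1},{"dx": 0,"dy": -10,"dz": 0,"spin": 0,"hand": 1},{"dx": 0,"dy": 0,"dz": 0,"spin": 0,"hand": 1}]'

```text
t: 22.42
eef_pos: [0.4443, -0.2186, 0.4591]
ee_rot: [1.285, 1.569, 2.811]
force: [-0.1, 0.2, -4.0]
width: 0.0534
```

Run:
```python
from go import *
viewer.grab_frame('scene')
im,s=wshot('w15'); crop(im,0,50,240,240,3,'pics/w15b.png')
```

```text
22.475 [ 0.4443 -0.2183  0.4594] yaw_y 177.47 q6 0.01 0.011
```

View pics/w14b.png

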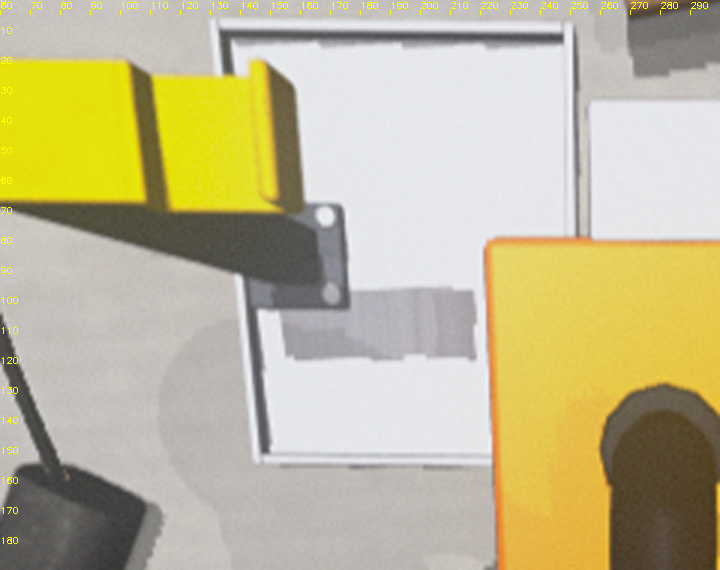

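View pics/w15b.png

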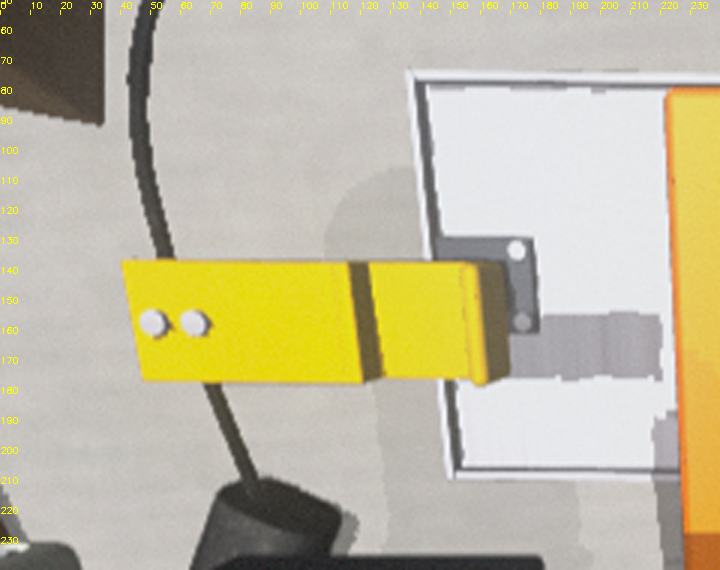

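Run:
```python
from go import *
np.set_printoptions(precision=4,suppress=True)
s=wst('w15');t=wst('w14')
f=lambda x,y: ray('wrist',x/3,50+y/3,s)
g=lambda x,y: ray('wrist',60+x/3,y/3,t)
for n,p,z in [('A1',(348,262),.21),('A2',(363,382),.21),('B1',(369,262),.2),('B2',(383,379),.2),('C1',(474,263),.213),('C2',(488,384),.213),('D1',(121,261),.21),('D2',(143,381),.21)]: print(n,plane(f(*p),z))
for n,p,z in [('A1',(127,61),.21),('A2',(148,201),.21),('B1',(150,73),.2),('B2',(167,211),.2),('C1',(264,60),.213),('C2',(277,200),.213)]: print('w14',n,plane(g(*p),z))
for n,p,q in [('A1',(348,262),(127,61)),('A2',(363,382),(148,201)),('B2',(383,379),(167,211)),('C1',(474,263),(264,60)),('C2',(488,384),(277,200))]: print(n,*tri(f(*p),g(*q)))
```

```text
A1 [ 0.5623 -0.2868  0.21  ]
A2 [ 0.5639 -0.2576  0.21  ]
B1 [ 0.5622 -0.2866  0.2   ]
B2 [ 0.5638 -0.2569  0.2   ]
C1 [ 0.5307 -0.2853  0.213 ]
C2 [ 0.5315 -0.2562  0.213 ]
D1 [ 0.6173 -0.2894  0.21  ]
D2 [ 0.6189 -0.2603  0.21  ]
w14 A1 [ 0.5622 -0.2859  0.21  ]
w14 A2 [ 0.5629 -0.2568  0.21  ]
w14 B1 [ 0.5624 -0.2865  0.2   ]
w14 B2 [ 0.5638 -0.2565  0.2   ]
w14 C1 [ 0.5301 -0.2837  0.213 ]
w14 C2 [ 0.5315 -0.2551  0.213 ]
A1 [ 0.5637 -0.2868  0.2073] [np.float64(5.990341323777383e-05), np.float64(5.990341323772146e-05)]
A2 [ 0.5646 -0.2573  0.2078] [np.float64(0.00043849283122970813), np.float64(0.00043849283122959407)]
B2 [ 0.5645 -0.2568  0.1986] [np.float64(2.4912565140472837e-06), np.float64(2.491256514356439e-06)]
C1 [ 0.5321 -0.2853  0.2085] [np.float64(0.0003120543063701919), np.float64(0.0003120543063703125)]
C2 [ 0.5327 -0.2557  0.2097] [np.float64(8.018862651204218e-07), np.float64(8.018862650761021e-07)]
```

The hook measured from the two wrist views has its step edge at x 0.563 and its lip at x 0.531. That puts the seat centre at (0.5495, -0.2715). I descend in front of it to a bar height of 0.229.

Request:
apply_moves --commands '[{"dx": 0,"dy": -12,"dz": -15,"spin": 0,"hand": 1},{"dx": 0,"dy": -10,"dz": -25,"spin": 0,"hand": 1},{"dx": 0,"dy": 0,"dz": -30,"spin": 0,"hand": 1},{"dx": 0,"dy": 0,"dz": -25,"spin": 0,"hand": 1},{"dx": 0,"dy": 0,"dz": -15,"spin": 0,"hand": 1}]'

```text
t: 23.15
eef_pos: [0.4439, -0.2406, 0.3483]
ee_rot: [1.373, 1.569, 2.9]
force: [-0.4, -0.4, -3.3]
width: 0.0532
```

Request:
apply_moves --commands '[{"dx": 10,"dy": 0,"dz": 0,"spin": 0,"hand": 1},{"dx": 12,"dy": 0,"dz": 0,"spin": 0,"hand": 1},{"dx": 10,"dy": 0,"dz": 0,"spin": 0,"hand": 1},{"dx": 8,"dy": 0,"dz": 0,"spin": 0,"hand": 1},{"dx": 0,"dy": 0,"dz": 0,"spin": 0,"hand": 1}]'

```text
t: 23.78
eef_pos: [0.4851, -0.2406, 0.3502]
ee_rot: [-1.921, 1.571, -0.393]
force: [-0.9, -0.4, -3.4]
width: 0.0534
```

Run:
```python
from go import *
im,s=wshot('w16'); print(s['force'],s['width'])
a=viewer.grab_frame('side')[:,:,::-1];crop(a.copy(),170,200,300,340,4,'pics/w16s.png')
a=viewer.grab_frame('scene')[:,:,::-1];crop(a.copy(),260,190,390,330,4,'pics/w16c.png')
```

```text
23.775 [ 0.4851 -0.2406  0.3502] yaw_y 177.51 q6 0.05 0.022
[-0.92809489 -0.39054073 -3.36550093] 0.05341732172512883
```

View pics/w16s.png

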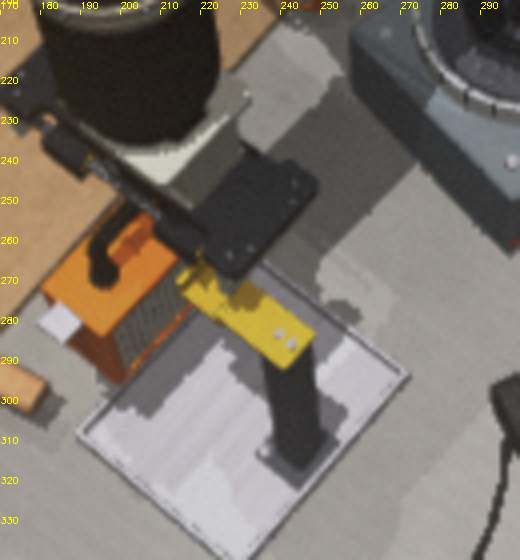

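View pics/w16c.png

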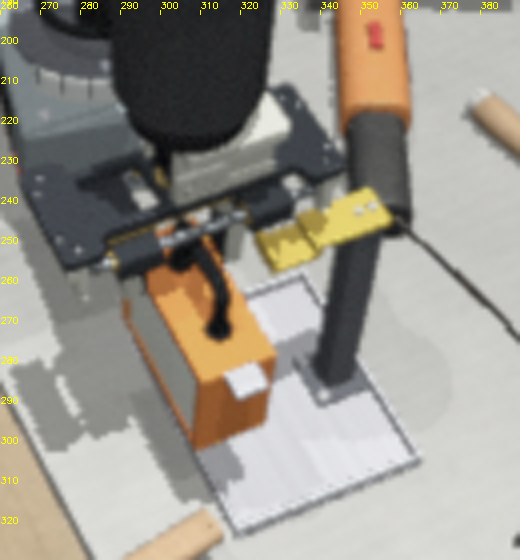

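View pics/w16.png

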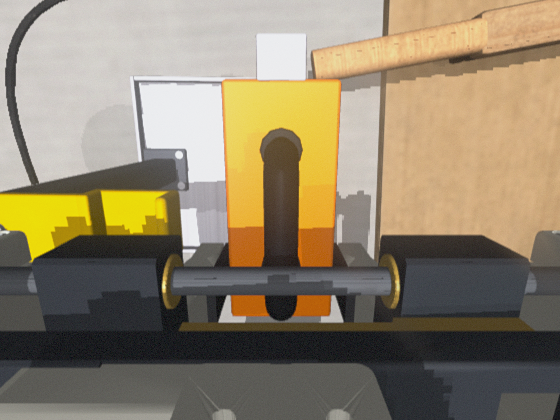

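Request:
apply_moves --commands '[{"dx": 6,"dy": 2,"dz": 0,"spin": 0,"hand": 1},{"dx": 8,"dy": 0,"dz": 0,"spin": 0,"hand": 1},{"dx": 8,"dy": 0,"dz": 0,"spin": 0,"hand": 1},{"dx": 6,"dy": 0,"dz": 0,"spin": 0,"hand": 1},{"dx": 4,"dy": 0,"dz": 0,"spin": 0,"hand": 1}]'

```text
t: 24.55
eef_pos: [0.5169, -0.2386, 0.35]
ee_rot: [1.492, 1.57, 3.02]
force: [-0.4, 0.0, -3.4]
width: 0.0538
```

Run:
```python
from go import *
im,s=wshot('w17'); print(s['force'],s['width'])
a=viewer.grab_frame('side')[:,:,::-1];crop(a.copy(),170,200,300,340,4,'pics/w17s.png')
a=viewer.grab_frame('scene')[:,:,::-1];crop(a.copy(),260,190,390,330,4,'pics/w17c.png')
```

```text
24.55 [ 0.5169 -0.2386  0.35  ] yaw_y 177.5 q6 0.05 0.056
[-0.38579605  0.02266681 -3.36375865] 0.0537863536376955
```

View pics/w17c.png

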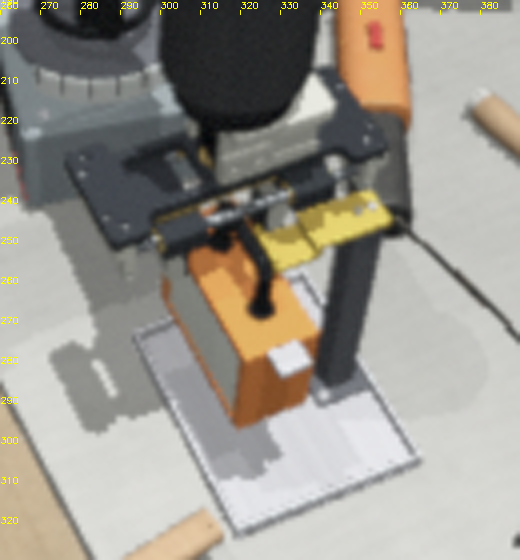

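View pics/w17.png

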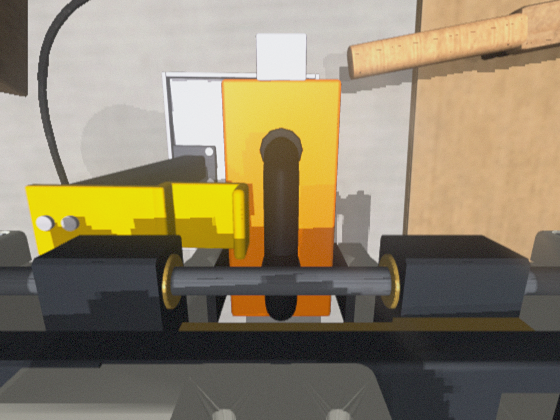

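Request:
apply_moves --commands '[{"dx": 5,"dy": 0,"dz": 0,"spin": 0,"hand": 1},{"dx": 6,"dy": 0,"dz": 0,"spin": 0,"hand": 1},{"dx": 6,"dy": 0,"dz": 0,"spin": 0,"hand": 1},{"dx": 4,"dy": 0,"dz": 0,"spin": 0,"hand": 1},{"dx": 0,"dy": 0,"dz": 0,"spin": 0,"hand": 1}]'

```text
t: 25.32
eef_pos: [0.5377, -0.2386, 0.35]
ee_rot: [1.403, 1.571, 2.93]
force: [-0.4, -0.4, -3.0]
width: 0.0532
```

Request:
apply_moves --commands '[{"dx": 5,"dy": 0,"dz": 0,"spin": 0,"hand": 1},{"dx": 5,"dy": 0,"dz": 0,"spin": 0,"hand": 1},{"dx": 3,"dy": 0,"dz": 0,"spin": 0,"hand": 1},{"dx": 0,"dy": 0,"dz": 0,"spin": 0,"hand": 1},{"dx": 0,"dy": 0,"dz": 0,"spin": 0,"hand": 1}]'

```text
t: 25.95
eef_pos: [0.5503, -0.2386, 0.3501]
ee_rot: [1.348, 1.571, 2.875]
force: [0.2, -0.1, -3.2]
width: 0.0536
```

Run:
```python
from go import *
im,s=wshot('w18'); print(s['force'],s['width'])
a=viewer.grab_frame('scene')[:,:,::-1];crop(a.copy(),260,190,390,330,4,'pics/w18c.png')
```

```text
25.95 [ 0.5503 -0.2386  0.3501] yaw_y 177.49 q6 0.04 0.002
[ 0.22871195 -0.09350978 -3.22360724] 0.05358337340831731
```

View pics/w18c.png

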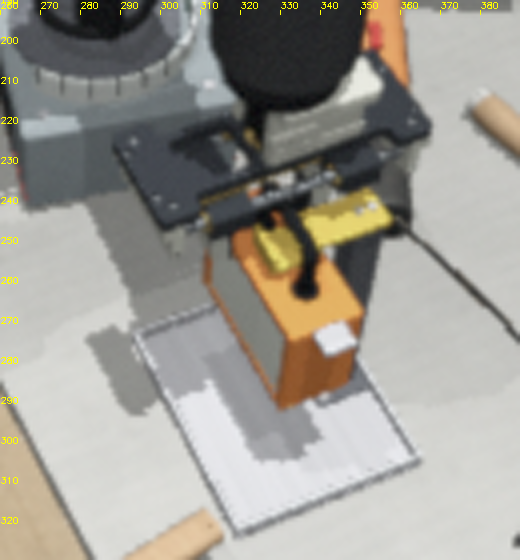

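View pics/w18.png

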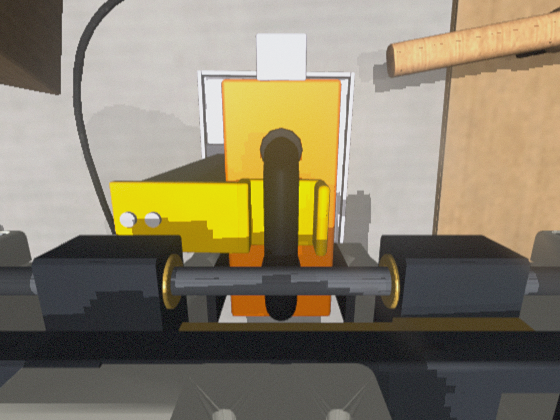

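Request:
apply_moves --commands '[{"dx": 0,"dy": 0,"dz": -5,"spin": 0,"hand": 1},{"dx": 0,"dy": 0,"dz": -6,"spin": 0,"hand": 1},{"dx": 0,"dy": 0,"dz": -5,"spin": 0,"hand": 1},{"dx": 0,"dy": 0,"dz": -4,"spin": 0,"hand": 1},{"dx": 0,"dy": 0,"dz": 0,"spin": 0,"hand": 1}]'

```text
t: 26.68
eef_pos: [0.5503, -0.2386, 0.3297]
ee_rot: [1.492, 1.57, 3.019]
force: [-0.3, -0.6, -3.4]
width: 0.0536
```

Request:
apply_moves --commands '[{"dx": 0,"dy": 0,"dz": -1,"spin": 0,"hand": 1},{"dx": 0,"dy": 0,"dz": 0,"spin": 0,"hand": 1},{"dx": 0,"dy": 0,"dz": -1,"spin": 0,"hand": 1},{"dx": 0,"dy": 0,"dz": 0,"spin": 0,"hand": 1},{"dx": 0,"dy": 0,"dz": 0,"spin": 0,"hand": 1}]'

```text
t: 27.3
eef_pos: [0.5504, -0.2386, 0.3282]
ee_rot: [-2.576, 1.571, -1.048]
force: [1.1, -0.3, -3.4]
width: 0.0537
```

Request:
apply_moves --commands '[{"dx": 0,"dy": 0,"dz": -1,"spin": 0,"hand": 1},{"dx": 0,"dy": 0,"dz": 0,"spin": 0,"hand": 1},{"dx": 0,"dy": 0,"dz": 0,"spin": 0,"hand": 1},{"dx": 0,"dy": 0,"dz": 0,"spin": 0,"hand": 1},{"dx": 0,"dy": 0,"dz": 0,"spin": 0,"hand": 1}]'

```text
t: 27.92
eef_pos: [0.5505, -0.2387, 0.3273]
ee_rot: [-2.25, 1.571, -0.723]
force: [-0.1, -1.1, -1.3]
width: 0.0532
```

Run:
```python
from go import *
im,s=wshot('w19'); print(s['force'],s['moment'],s['width'])
```

```text
27.925 [ 0.5505 -0.2387  0.3273] yaw_y 177.5 q6 0.04 0.002
[-0.05315586 -1.09962436 -1.34552526] [-0.10647761 -0.11446456  0.05292288] 0.05321911741153699
```

View pics/w19.png

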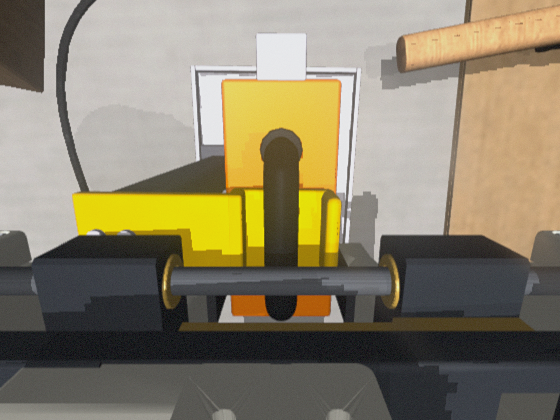

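The weight is beginning to rest on the seat: the vertical force went from -3.4 to -1.3 N. Now I release.

Request:
apply_moves --commands '[{"dx": 0,"dy": 0,"dz": 0,"spin": 0,"hand": 0.2},{"dx": 0,"dy": 0,"dz": 0,"spin": 0,"hand": 0},{"dx": 0,"dy": 0,"dz": 0,"spin": 0,"hand": 0},{"dx": 0,"dy": 0,"dz": 0,"spin": 0,"hand": 0},{"dx": 0,"dy": 0,"dz": 0,"spin": 0,"hand": 0}]'

```text
t: 28.6
eef_pos: [0.5504, -0.2387, 0.3272]
ee_rot: [-1.998, 1.571, -0.471]
force: [0.7, 0.7, 0.1]
width: 0.0874
```

Run:
```python
from go import *
im,s=wshot('w20'); print(s['force'],s['moment'],s['width'])
a=viewer.grab_frame('scene')[:,:,::-1];crop(a.copy(),260,190,390,330,4,'pics/w20c.png')
```

```text
28.6 [ 0.5504 -0.2387  0.3272] yaw_y 177.49 q6 0.04 0.002
[0.68702826 0.68492005 0.11765844] [ 0.05949766 -0.06806185 -0.00165765] 0.08742453128709886
```

View pics/w20.png

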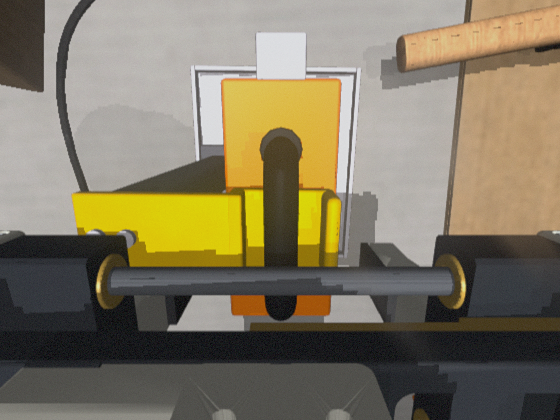

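View pics/w20c.png

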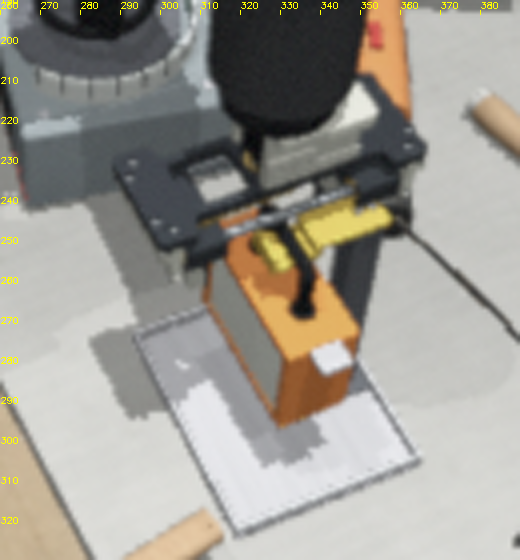

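Hanging. Now I rise straight up, clear of everything, and look again.

Request:
apply_moves --commands '[{"dx": 0,"dy": 0,"dz": 5,"spin": 0,"hand": 0},{"dx": 0,"dy": 0,"dz": 15,"spin": 0,"hand": 0},{"dx": 0,"dy": 0,"dz": 30,"spin": 0,"hand": 0},{"dx": 0,"dy": 0,"dz": 40,"spin": 0,"hand": 0},{"dx": 0,"dy": 0,"dz": 40,"spin": 0,"hand": 0}]'

```text
t: 29.32
eef_pos: [0.5502, -0.2387, 0.4597]
ee_rot: [-1.889, 1.57, -0.361]
force: [1.2, -0.0, -0.6]
width: 0.088
```

Request:
apply_moves --commands '[{"dx": 0,"dy": 20,"dz": 20,"spin": 0,"hand": 0},{"dx": 0,"dy": 20,"dz": 0,"spin": 0,"hand": 0},{"dx": 0,"dy": 0,"dz": 0,"spin": 0,"hand": 0},{"dx": 0,"dy": 0,"dz": 0,"spin": 0,"hand": 0},{"dx": 0,"dy": 0,"dz": 0,"spin": 0,"hand": 0}]'

```text
t: 29.95
eef_pos: [0.5504, -0.1989, 0.4765]
ee_rot: [1.657, 1.57, -3.099]
force: [0.8, -0.8, -0.1]
width: 0.0878
```

Run:
```python
from go import *
im,s=wshot('w21'); print(s['force'])
crop(im,170,0,410,200,3,'pics/w21b.png')
a=viewer.grab_frame('scene')[:,:,::-1].copy();b=viewer.grab_frame('side')[:,:,::-1].copy()
crop(a,285,200,385,320,4,'pics/e1.png');crop(b,190,140,330,340,4,'pics/e2.png')
cv2.imwrite('pics/e3.png',a)
```

```text
29.95 [ 0.5504 -0.1989  0.4765] yaw_y 177.48 q6 -0.03 0.004
[ 0.78077419 -0.83602099 -0.05508343]
```

View pics/w21b.png

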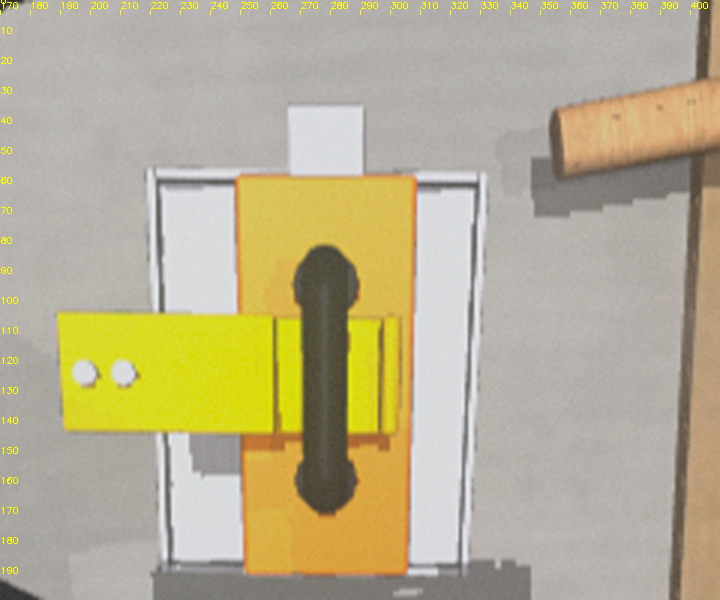

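View pics/e1.png

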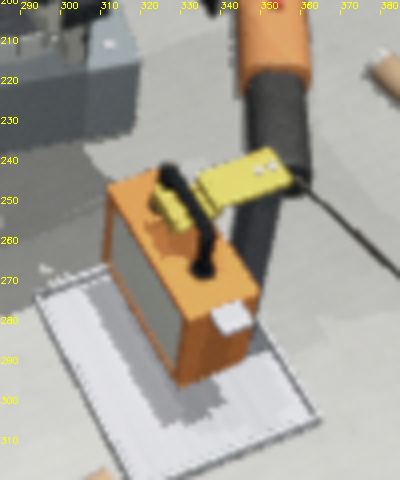

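View pics/e2.png

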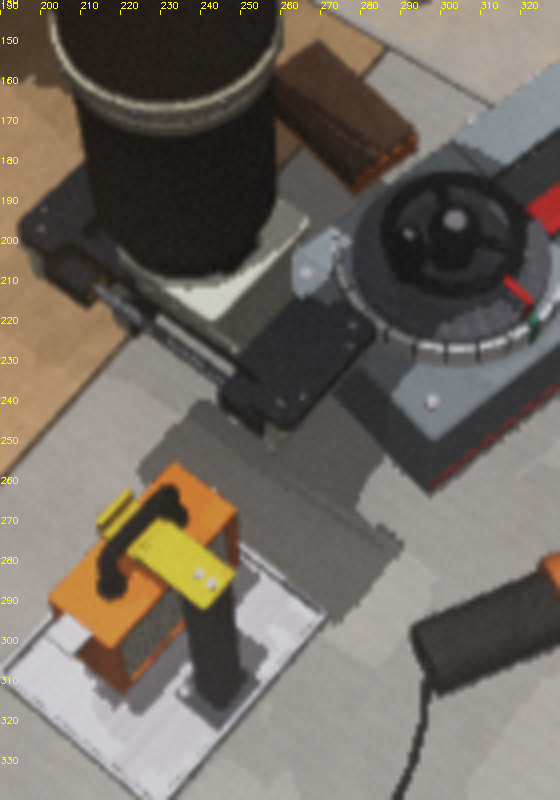

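View pics/e3.png

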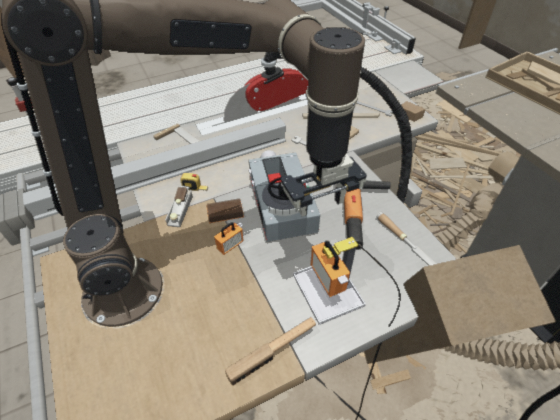

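In the wrist view the bar lies in the seat midway between step and lip (bar at column 278, seat 262–296), centred across the strap and level. As a last check I look at the wheel.

Request:
apply_moves --commands '[{"dx": 4,"dy": 40,"dz": 0,"spin": 0,"hand": 0},{"dx": 4,"dy": 40,"dz": 0,"spin": 0,"hand": 0},{"dx": 4,"dy": 40,"dz": 0,"spin": 0,"hand": 0},{"dx": 4,"dy": 40,"dz": 0,"spin": 0,"hand": 0},{"dx": 4,"dy": 40,"dz": 0,"spin": 0,"hand": 0}]'

```text
t: 30.72
eef_pos: [0.5705, 0.0024, 0.4771]
ee_rot: [2.75, 1.571, -2.007]
force: [1.0, -0.2, -0.1]
width: 0.0879
```

Request:
apply_moves --commands '[{"dx": 4,"dy": 40,"dz": 0,"spin": 0,"hand": 0},{"dx": 4,"dy": 40,"dz": 0,"spin": 0,"hand": 0},{"dx": 4,"dy": 40,"dz": 0,"spin": 0,"hand": 0},{"dx": 0,"dy": 0,"dz": 0,"spin": 0,"hand": 0},{"dx": 0,"dy": 0,"dz": 0,"spin": 0,"hand": 0}]'

```text
t: 31.35
eef_pos: [0.5824, 0.1212, 0.4769]
ee_rot: [2.303, 1.57, -2.453]
force: [-0.2, -0.2, 0.5]
width: 0.0876
```

Run:
```python
from go import *
im,s=wshot('w22'); print(s['force'])
crop(im,130,30,370,230,3,'pics/w22b.png')
```

```text
31.35 [0.5824 0.1212 0.4769] yaw_y 177.51 q6 -0.58 0.016
[-0.20153537 -0.16884426  0.46895785]
```

View pics/w22b.png

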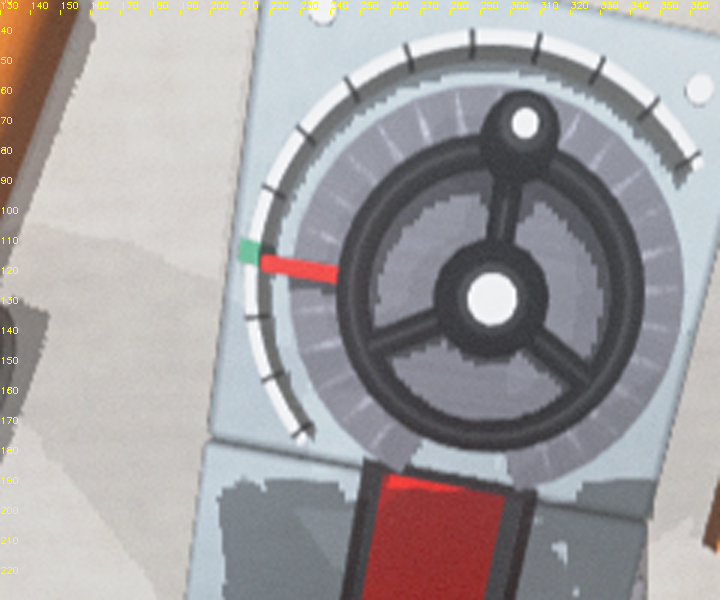

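Run:
```python
from go import *
s=wst('w22')
f=lambda x,y,z: plane(ray('wrist',130+x/3,30+y/3,s),z)[:2]
hub=f(492,299,.160); an=lambda p: np.degrees(np.arctan2(*(p-hub)[::-1]))
print(an(f(262,264,.127)),an(f(250,252,.127)),an(f(525,122,.189))+90)
print(arm.job_done())
```

```text
-11.006761617484328 -13.284958985132604 -11.2501527069808
the job is handed in; nothing more can be done
None
```

I turned the wheel about 116° by its knob, lifted the cassette out by its handle and stood it on the table. I let go, took it round its body and hung it on the yellow hook. The job is handed in; it reports no verdict.

Last checks, all from the wrist camera:
- **Wheel:** the pointer stands 2.3° (0.04 rad) past the mark by its tip and 2.0° by the knob position. That is inside the 0.08 rad limit, and it had not shifted since the turn beyond reading error. I left this offset uncorrected.
- **Cassette:** it hangs level, with the bar midway between step and lip and centred across the strap. I judged this from the pictures and did not measure the bar's final height. When I let go, the weight went off the gripper.
- **Robot:** the gripper is clear of everything and the force reads near zero. I handed in at about 31 s.
- **Tools:** none was touched that I could see. The brush, sanding block and tape measure look unmoved in the pictures.

**Measurements that disagreed:** the fixed cameras put the wheel axis about 7 mm off the wrist camera in y. I used the wrist values for the wheel and the hook, and the grasps and the fit matched them.

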